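# Change the centring cone from behind the can and bottle

### The arm

A 7-joint arm with a two-finger parallel gripper is mounted at the origin on the work surface. World frame = base frame: x ahead of the robot, y to its left, z up, the work surface at z = 0. Lengths are in m, angles in rad, forces in N, time in s.
With the tool pointing down it reaches from about 0.4 to 0.85 m from the base axis. Payload 6.9 kg.
Tool frame: the origin (TCP) lies at the very end of the fingers, on their centre line; the grasp point (between the pads) lies bot.hold_point_z behind it (bot.hold_point_z is the distance from the TCP to the grasp point, in m); y points along the fingers, x is the direction in which the jaws open and shut, and the axes are right-handed (so a half turn about y gives the same grasp; the last joint's range is limited). The gripper opens to 85 mm and grips with 20 to 120 N. Pads are 22 mm wide; open, the fingers measure 114 mm over their backs; the gripper's body (76 mm by 85 mm) begins 54 mm behind the grasp point. The pads swing forward as they close: fully open they stand 13 mm farther back than shut.
Start: joints at [1.252, 0.507, -0.238, 1.5, 0.126, 1.149, -0.155], TCP at [0.258, -0.569, 0.231] pointing down, gripper open.
Joint ranges: [-3.08, 3.08], [-0.24, 2.05], [-1.43, 1.35], [0, 2.5], [-1.52, 4.66], [0.17, 1.96], [-2.89, 2.89]. Speed limits (rad/s): [2.39, 2.39, 3.14, 3.14, 3.14, 3.14, 3.14].

### API

Orientations are given as a unit quaternion [x, y, z, w].
In Python, from rig import bot, viewer gives the robot as it stands.
- The arm moves only by the tool servo_tool, never from a script. Its argument "deltas" is a list of rows, each a list of 7 numbers: the turn, a rotation vector about the tool's x, y, z each as a share of 5 degrees, from -1 to 1, then the shift along the tool's x, y, z each as a share of 40 mm, from -1 to 1, then the gripper command: -1 is shut, 1 is fully open, values between are in proportion. A call has 1 to 12 rows; each row shifts and turns the pose as measured when the row begins, along the tool's axes as they then stand; what a row does not reach is not made up. A row lasts 1/10 s, in which the tool goes at most 50 mm and 8.59 degrees, less where a joint would pass 70% of its speed; a pose out of reach is approached as far as the arm can. A call with a number of a shift or a turn outside -1 to 1 is refused whole. A call with a gripper value outside its range is refused whole. The fingers move at their own pace and stop on an object; "newtons" is the grip in N (left out, the last holds). Time passes only in rows, so rows that do not move let the fingers close. It gives the time, the measured TCP pose, the force and the opening at its end, in the units of the state.
- bot.state(): the state, without advancing time (a new reading comes with each control period).
- viewer.camera(name): name is "scene" or "top" or "wrist"; returns the picture (384x512x3 uint8, blue, green, red); there is no depth.
- viewer.camera_params(name): a dict with "mtx" (3x3 intrinsics, pixels), "R" (3x3) and "t" (3): a world point X has camera coordinates R X + t; the wrist camera has in their place "tool_from_camera" (4x4, takes a point from camera to tool coordinates, whose origin is the TCP and whose axes are the tool frame's). Camera axes: x right, y down, z forward; pixel columns grow to the right and rows downward; lengths in m; the calibration is good to about 2 mm. The wrist camera is an equidistant fisheye: a pixel r from the principal point sees the ray r / f radians off the axis. A picture is of the moment at which its call begins: read the wrist's pose just before it. camera_params takes no time and is no camera call.
- bot.finish_job(): hands the job in, once; it reports no verdict.
The state is a dict: "time": time; "q": joint angles; "qd": joint speeds; "joint_efforts": joint torques, N m; "tool_pos": TCP position; "ee_rot": TCP orientation; "ft_force": force on the tool from outside, world axes, zero at the start; "torque": the same for the moment, N m; "width": finger opening in m.
Only numpy, scipy, OpenCV 4.12 (cv2) and the standard library are available. Lean on these libraries where they do the work, as an engineer would, in place of code of your own. Each camera call takes 0.05 s, during which the arm holds its last target.

### The job

Change the cone on the upright spindle for the one at the back of the rack. First clear the spray can and the squeeze bottle out of the rack onto the rubber mat; then swap the two cones, setting one aside anywhere free on the bench meanwhile, so that the cone from the rack sits right down on the spindle and the other sits in the middle of the rack's back place; finally stand the can and the bottle back in the rack, each where it stood. Do not tip over or drop any of the four, and leave the weights box, the jar and the wrench where they are.

Things in the scene. Friction and masses are not known exactly. Their poses are not given: they have to be found in the camera images.
- can_mid (a point): Small spray can, bare aluminium with a grey cap, upright: 53 mm in diameter up to 100 mm, 122 mm high in all, about 0.22 kg. It starts on one of the two front places of the rack, left or right varies. This point is on its axis, 61 mm above its underside; z is up.
- bottle_mid (a point): White plastic squeeze bottle with a black pointed nozzle, closed and rigid, upright: 56 mm in diameter up to 88 mm, then a shoulder and nozzle, 130 mm high in all, about 0.22 kg. It starts on the other front place of the rack. This point is on its axis, 65 mm above its underside; z is up.
- cone_small_mid (a point): The smaller of two hollow steel cones, base down: base 58 mm across, narrowing to a plain hub 46 mm across that runs from 22 to 46 mm (its top) above the base; bore 34 mm through the hub, wider below; about 0.3 kg. Grasp it by the hub. One cone starts on the spindle, the other at the back of the rack; which is which varies. This point: on the axis, 23 mm above the base; z up.
- cone_large_mid (a point): The larger of two hollow steel cones, base down: base 76 mm across, narrowing to a plain hub 46 mm across that runs from 36 to 62 mm (its top) above the base; bore 34 mm through the hub, wider below; about 0.5 kg. Grasp it by the hub. One cone starts on the spindle, the other at the back of the rack; which is which varies. This point: on the axis, 31 mm above the base; z up.
- spindle_seat (a point): Fixed upright spindle: a dark steel round flange 110 mm in diameter and 10 mm thick, with a steel post 18 mm in diameter standing in its middle, its tapered tip 78 mm above the flange. This point is on the post's axis at the top of the flange, where a cone's base sits (10 mm above the bench).
- rack_back (a point): Fixed grey steel rack, 180 x 190 mm. This point: middle of its back place, on its floor (10 mm above the bench); x points to the rack's back, y to its left, z up, turned up to 15 deg. Rack spans x -135 to 45, y -95 to 95 mm, lips 6 mm above the floor. Red cheeks 45 mm high at y = +-52, x = -40 to 40 mm: grip a cone here along x. Front places at x = -87, y = +-44 mm; black discs mark all three.
- mat: Fixed black rubber mat, the side area for the can and the bottle: 220 mm (its x) by 150 mm (its y), 4 mm thick; it lies to one side of the rack, the spindle to the other (which side varies). Origin at the middle of its underside.
- weights_box_mid (a point): Bystander: open cardboard box of wheel weights, 75 x 110 x 35 mm high. This point is its centre. Leave it alone.
- jar_mid (a point): Bystander: clear jar with a black lid, 60 mm in diameter, 65 mm high. This point is its centre. Leave it alone.
- wrench_grip (a point): Bystander: wrench 180 mm long lying flat. This point is on its handle. Leave it alone.

How it is judged:
By the outcome, as a careful person would: the job done as asked, in the order asked, and still so for the second after the job is handed in, with the robot touching nothing.
It also fails if it takes over 147 s, if anything falls off the work surface, if the arm or the gripper's body presses on something with over 40 N, if the wrist force passes 120 N, or if a joint passes its speed limit or range.

## Working session

There is one attempt and no reset: what is moved stays moved. The work goes in short steps, Python scripts to look and compute and a tool call to move; the robot and the scene stay as the last step left them, time stands still between calls to the robot, and variables do not carry over. Pictures are saved under pics/ and viewed, and the job is handed in when it is done.

Besides the shell and the picture viewer there is one more tool, called after "Call:" as name(argument=value, ...) on one line, values as JSON. servo_tool: Moves the arm, as the interface text tells. Its arguments: {"type":"object","properties":{"deltas":{"type":"array","items":{"type":"array","items":{"type":"number"}}},"newtons":{"type":"number"}},"required":["deltas"]}

```bash
ls; mkdir -p pics; python3 - <<'E'
from rig import bot, viewer
import cv2
print(bot.state()); print(bot.hold_point_z)
for n in ["scene","top"]:
    cv2.imwrite(f"pics/{n}0.png",viewer.camera(n))
    print(viewer.camera_params(n))
print(viewer.camera_params("wrist"))
E
```

```text
pics
{'time': 0.0, 'q': array([ 1.2514762 ,  0.50837205, -0.23751295,  1.50111625,  0.12570732,
        1.14889247, -0.15479084]), 'qd': array([ 3.36424539e-05, -7.50468053e-04,  1.47850765e-04,  4.75046595e-04,
       -2.67007748e-03,  6.46288909e-04,  5.58552334e-05]), 'joint_efforts': array([-4.13269763e-04, -6.20607162e+01, -2.18687452e+00, -2.49653721e+01,
        1.26974290e-02,  1.21111420e-02, -3.36790129e-05]), 'tool_pos': array([ 0.25731653, -0.56903281,  0.23041373]), 'ee_rot': array([-0.59384123,  0.3838911 , -0.38280762,  0.59450698]), 'ft_force': array([-0.32065741,  0.09600549, -0.05243005]), 'torque': array([ 0.0104941 ,  0.02058452, -0.00805265]), 'width': 0.08564197807526328}
0.0187
{'mtx': array([[496.76010262,   0.        , 254.84212618],
       [  0.        , 496.76010262, 191.47390475],
       [  0.        ,   0.        ,   1.        ]]), 'R': array([[-0.32647162,  0.94503326, -0.01812248],
       [ 0.69190264,  0.2258747 , -0.68574876],
       [-0.64396197, -0.2364165 , -0.72761269]]), 't': array([ 0.17344315, -0.36587877,  1.70840273])}
{'mtx': array([[467.336
[... 165 characters left out ...]
 -0.99981684,  0.00321104],
       [-0.99489523,  0.01845564, -0.0992112 ],
       [ 0.09913376, -0.00506648, -0.99506122]]), 't': array([0.01834479, 0.59619075, 1.08905207])}
{'mtx': array([[297.31863964,   0.        , 256.66078686],
       [  0.        , 297.31863964, 192.3353112 ],
       [  0.        ,   0.        ,   1.        ]]), 'tool_from_camera': array([[ 9.99999998e-01, -6.15871483e-05,  1.72494893e-05,
        -1.05293735e-04],
       [-3.31775782e-05, -2.68946434e-01,  9.63155135e-01,
        -1.42221096e-01],
       [-5.46787895e-05, -9.63155134e-01, -2.68946435e-01,
         6.92993118e-02],
       [ 0.00000000e+00,  0.00000000e+00,  0.00000000e+00,
         1.00000000e+00]])}
```

View pics/scene0.png

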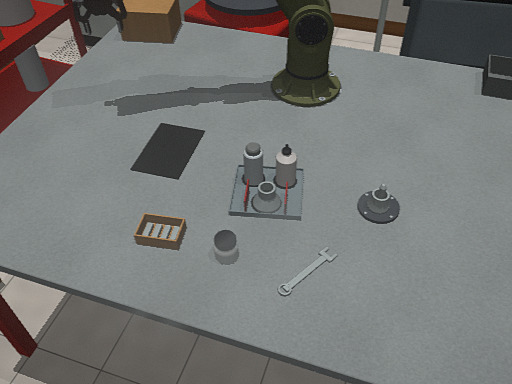

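View pics/top0.png

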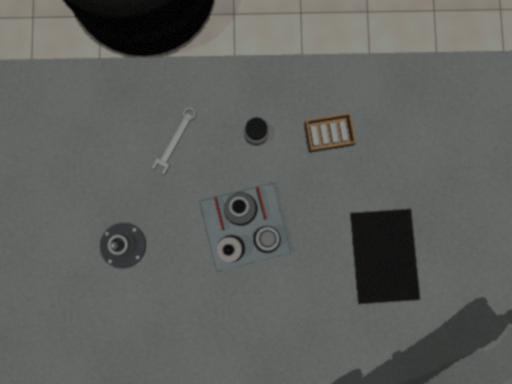

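```bash
python3 - <<'E'
from rig import bot
from scipy.spatial.transform import Rotation as R
print(R.from_quat(bot.state()['ee_rot']).as_matrix().round(4))
E
```

```text
[[ 4.122e-01 -7.000e-04  9.111e-01]
 [-9.111e-01  1.500e-03  4.122e-01]
 [-1.600e-03 -1.000e+00 -0.000e+00]]
```

```bash
cat > h.py <<'E'
import numpy as np, cv2
from rig import bot, viewer
from scipy.spatial.transform import Rotation as Ro
def ray(n,u,v,z):
    p=viewer.camera_params(n); d=p['R'].T@(np.linalg.inv(p['mtx'])@[u,v,1]); c=-p['R'].T@p['t']
    return c+d*(z-c[2])/d[2]
def proj(n,X):
    p=viewer.camera_params(n); c=p['mtx']@(p['R']@np.asarray(X)+p['t']); return c[:2]/c[2]
def pose():
    s=bot.state(); return s['tool_pos'],Ro.from_quat(s['ee_rot'])
def wproj(X,pos=None,rot=None):
    if pos is None: pos,rot=pose()
    p=viewer.camera_params('wrist'); T=np.linalg.inv(p['tool_from_camera'])
    c=T[:3,:3]@rot.inv().apply(np.asarray(X)-pos)+T[:3,3]
    th=np.arctan2(np.hypot(c[0],c[1]),c[2]); ph=np.arctan2(c[1],c[0]); f=p['mtx'][0,0]
    return np.array([p['mtx'][0,2]+f*th*np.cos(ph),p['mtx'][1,2]+f*th*np.sin(ph)])
def wray(u,v,z,pos=None,rot=None):
    if pos is None: pos,rot=pose()
    p=viewer.camera_params('wrist'); T=p['tool_from_camera']; f=p['mtx'][0,0]
    a=np.array([u-p['mtx'][0,2],v-p['mtx'][1,2]]); r=np.hypot(*a); th=r/f
    d=np.array([*(np.sin(th)*a/max(r,1e-9)),np.cos(th)])
    d=rot.apply(T[:3,:3]@d); c=pos+rot.apply(T[:3,3])
    return c+d*(z-c[2])/d[2]
def need(target,yaw,full=True):
    """shift in tool axes (units of 40mm) and turn (units of 5deg) to put TCP at target, tool y down, tool x at yaw (mod pi)"""
    pos,rot=pose()
    best=None
    for k in (0,np.pi):
        a=yaw+k; x=np.array([np.cos(a),np.sin(a),0]); y=np.array([0,0,-1.]); M=np.c_[x,y,np.cross(x,y)]
        rv=(rot.inv()*Ro.from_matrix(M)).as_rotvec()
        if best is None or np.linalg.norm(rv)<np.linalg.norm(best): best=rv; MM=M
    d=np.asarray(target)-pos
    print('pos',pos.round(4),'turn/5deg',(np.degrees(best)/5).round(2),'shift/40mm cur',(rot.inv().apply(d)/.04).round(2),'shift in final axes',(MM.T@d/.04).round(2))
E
python3 - <<'E'
from h import *
t=cv2.imread('pics/top0.png')
cv2.imwrite('pics/topz.png',cv2.resize(t[170:285,190:300],None,fx=5,fy=5,interpolation=cv2.INTER_CUBIC))
cv2.imwrite('pics/topsp.png',cv2.resize(t[210:280,90:160],None,fx=8,fy=8,interpolation=cv2.INTER_CUBIC))
E
```

```text
(no output)
```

View pics/topz.png

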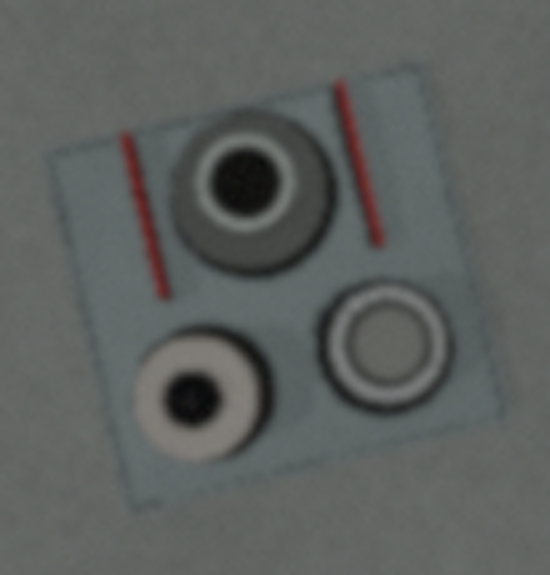

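View pics/topsp.png

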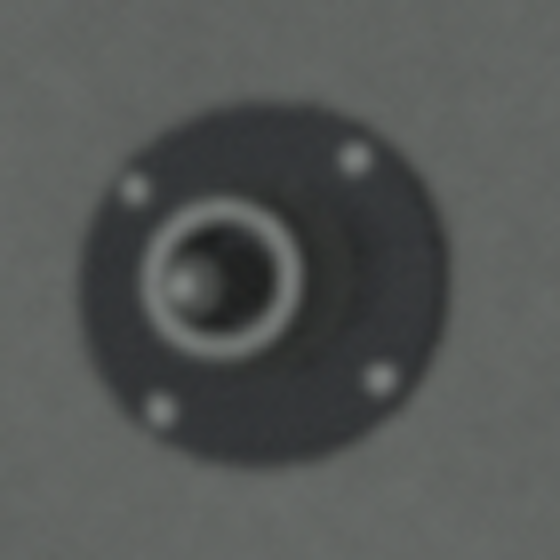

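```bash
python3 - <<'E'
from h import *
f=lambda U,V,s,u0,v0:((U+.5)/s-.5+u0,(V+.5)/s-.5+v0)
C=[ray('top',*f(*c,5,190,170),.016) for c in [(52,152),(415,65),(502,412),(138,510)]]
C=np.array(C);print('rack corners BL BR FR FL',C.round(4).tolist(), [np.linalg.norm(C[i]-C[i-1]).round(4) for i in range(4)])
ctr=C.mean(0); ex=(C[0]+C[1]-C[2]-C[3]);ex/=np.linalg.norm(ex); ey=np.array([-ex[1],ex[0],0])
ey2=(C[0]+C[3]-C[1]-C[2]);ey2/=np.linalg.norm(ey2)
print('yaw',np.degrees(np.arctan2(ex[1],ex[0])),np.degrees(np.arctan2(-ey2[0],ey2[1])))
rb=ctr+.045*ex; print('rack_back',rb)
print('L',rb-.087*ex+.044*ey,'R',rb-.087*ex-.044*ey)
t=cv2.imread('pics/top0.png')
# flange
m=cv2.GaussianBlur(t,(3,3),0).max(2)
hole=f(235,265,1,0,0)
sub=t[210:280,90:160].max(2).astype(np.uint8); big=cv2.resize(sub,None,fx=8,fy=8,interpolation=cv2.INTER_CUBIC)
cs,_=cv2.findContours((big<80).astype(np.uint8),cv2.RETR_EXTERNAL,cv2.CHAIN_APPROX_NONE)
c=max(cs,key=cv2.contourArea);e=cv2.fitEllipse(cv2.convexHull(c));print('flange',e)
P=ray('top',*f(*e[0],8,90,210),.010);print('spindle',P,'diam', (e[1][0]+e[1][1])/2/8/467*1.08)
for nm,(U,V,s,u0,v0,z) in {'can cap':(388,343,5,190,170,.132),'bottle tip':(192,398,5,190,170,.14),'largecone top':(245,182,5,190,170,.072),'smallcone top':(221,278,8,90,210,.056),'post tip':(190,284,8,90,210,.088)}.items():
    print(nm,ray('top',*f(U,V,s,u0,v0),z).round(4))
# mat
mm=(t.max(2)<40).astype(np.uint8); mm[:, :330]=0; mm[:200]=0; mm[:,425:]=0
mm[310:]=0
cs,_=cv2.findContours(mm,cv2.RETR_EXTERNAL,cv2.CHAIN_APPROX_SIMPLE);c=max(cs,key=cv2.contourArea);r=cv2.minAreaRect(c);print(r)
print('mat',[ray('top',*b,.004)[:2].round(4) for b in cv2.boxPoints(r)],ray('top',*r[0],.004))
for nm,(u,v,z) in {'box':(330,133,.035),'jar':(256,130,.065),'w1':(189,112,.0),'w2':(162,168,0)}.items(): print(nm,ray('top',u,v,z).round(3))
E
```

```text
rack corners BL BR FR FL [[0.587, 0.1417, 0.016], [0.6262, -0.0349, 0.016], [0.4581, -0.0728, 0.016], [0.415, 0.1019, 0.016]] [np.float64(0.1766), np.float64(0.1809), np.float64(0.1724), np.float64(0.18)]
yaw 12.857322291288318 13.174119869622162
rack_back [0.56545072 0.0440074  0.016     ]
L [0.470841   0.06754461 0.016     ] R [ 0.49042311 -0.01824898  0.016     ]
flange ((264.8040771484375, 283.968017578125), (366.37261962890625, 380.058837890625), 58.38534164428711)
spindle [0.48214203 0.32926068 0.01      ] diam 0.10788891516609928
can cap [ 0.4913 -0.0156  0.132 ]
bottle tip [0.4695 0.0686 0.14  ]
largecone top [0.5665 0.0468 0.072 ]
smallcone top [0.4842 0.3291 0.056 ]
post tip [0.4828 0.3284 0.088 ]
((384.521484375, 255.90988159179688), (90.8529052734375, 60.7053337097168), 84.95755004882812)
mat [array([ 0.5487, -0.2233]), array([ 0.5589, -0.3717]), array([ 0.3413, -0.3796]), array([ 0.3315, -0.234 ])] [ 0.44405462 -0.30213356  0.004     ]
box [ 0.742 -0.175  0.035]
jar [0.745 0.003 0.065]
w1 [0.81  0.169 0.   ]
w2 [0.67  0.237 0.   ]
```

Call:
servo_tool(deltas=[[0, -1, 0, 0, 0, 0, 1], [0, -1, 0, 0, 0, 0, 1], [0, -1, 0, 0, 0, 0, 1], [0, -1, 0, 0, 0, 0, 1], [0, -1, 0, 0, 0, 0, 1], [0, -1, 0, 0, 0, 0, 1], [0, -1, 0, 0, 0, 0, 1], [0, -1, 0, 0, 0, 0, 1]])

```text
time: 0.9
tool_pos: [0.2562, -0.5669, 0.2264]
ee_rot: [-0.689, 0.15, -0.145, 0.694]
ft_force: [-0.4, -0.7, -0.5]
width: 0.0852
```

Call:
servo_tool(deltas=[[0, -1, 0, 0, -0.1, 0, 1], [0, -1, 0, 0, -0.1, 0, 1], [0, -1, 0, 0, -0.1, 0, 1], [0, -1, 0, 0, -0.1, 0, 1], [0, -1, 0, 0, -0.1, 0, 1], [0, -1, 0, 0, -0.1, 0, 1], [0, -1, 0, 0, -0.1, 0, 1], [0, -0.3, 0, 0, -0.1, 0, 0.6]])

```text
time: 1.7
tool_pos: [0.2542, -0.5654, 0.2547]
ee_rot: [-0.695, -0.084, 0.089, 0.708]
ft_force: [0.6, 0.5, -0.2]
width: 0.0733
```

```bash
python3 - <<'E'
from h import *
need([.491,-.016,.25],np.radians(13.4))
E
```

```text
pos [ 0.2542 -0.5654  0.2547] turn/5deg [-0.22  0.12 -0.06] shift/40mm cur [ 9.07  0.31 11.89] shift in final axes [ 8.94  0.12 11.99]
```

Call:
servo_tool(deltas=[[-0.2, 0.1, 0, 0.62, 0, 0.83, 0.6], [0, 0, 0, 0.62, 0, 0.83, 0.6], [0, 0, 0, 0.62, 0, 0.83, 0.6], [0, 0, 0, 0.62, 0, 0.83, 0.6], [0, 0, 0, 0.62, 0, 0.83, 0.6], [0, 0, 0, 0.62, 0, 0.83, 0.6], [0, 0, 0, 0.62, 0, 0.83, 0.6], [0, 0, 0, 0.62, 0, 0.83, 0.6], [0, 0, 0, 0.62, 0, 0.83, 0.6], [0, 0, 0, 0.62, 0, 0.83, 0.6], [0, 0, 0, 0.62, 0, 0.83, 0.6], [0, 0, 0, 0, 0, 0, 0.6]])

```text
time: 2.9
tool_pos: [0.4423, -0.1336, 0.2533]
ee_rot: [-0.702, -0.073, 0.076, 0.704]
ft_force: [-0.4, 0.2, -0.7]
width: 0.0686
```

```bash
python3 - <<'E'
from h import *
need([.491,-.016,.25],np.radians(13.4))
im=viewer.camera('wrist'); cv2.imwrite('pics/w1.png',im)
for n,X in {'can':[.4913,-.0156,.132],'bot':[.4695,.0686,.14],'cone':[.5665,.0468,.072],'rb':[.5655,.044,.016]}.items(): print(n,wproj(X).round(1))
E
```

```text
pos [ 0.4423 -0.1336  0.2533] turn/5deg [-0.03 -0.26 -0.04] shift/40mm cur [1.81 0.08 2.62] shift in final axes [1.86 0.08 2.58]
can [339.2  70.6]
bot [334.6 -20.6]
cone [395.8  46.2]
rb [376.9  55.6]
```

View pics/w1.png

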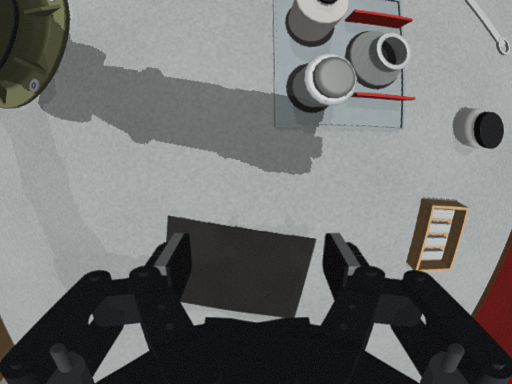

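Call:
servo_tool(deltas=[[0, -0.26, 0, 0.9, 0, 0.4, 0.6], [0, 0, 0, 0.9, 0, 0.4, 0.6], [0, 0, 0, 0, 0, 0, 0.6]])

```text
time: 3.25
tool_pos: [0.5047, -0.0933, 0.2518]
ee_rot: [0.703, 0.075, -0.081, -0.702]
ft_force: [-0.1, -0.5, -0.7]
width: 0.0686
```

```bash
python3 - <<'E'
from h import *
need([.491,-.016,.25],np.radians(13.4))
im=viewer.camera('wrist'); cv2.imwrite('pics/w2.png',im)
for n,X in {'can':[.4913,-.0156,.132],'bot':[.4695,.0686,.14],'cone':[.5665,.0468,.072],'rb':[.5655,.044,.016]}.items(): print(n,wproj(X).round(1))
cv2.imwrite('pics/w2z.png',cv2.resize(im[:230,120:400],None,fx=2.6,fy=2.6,interpolation=cv2.INTER_CUBIC))
E
```

```text
pos [ 0.5047 -0.0933  0.2518] turn/5deg [ 0.01 -0.14 -0.09] shift/40mm cur [0.09 0.04 1.96] shift in final axes [0.12 0.05 1.96]
can [263.8  97.8]
bot [260.4   0.8]
cone [342.8  63. ]
rb [329.8  71.3]
```

View pics/w2z.png

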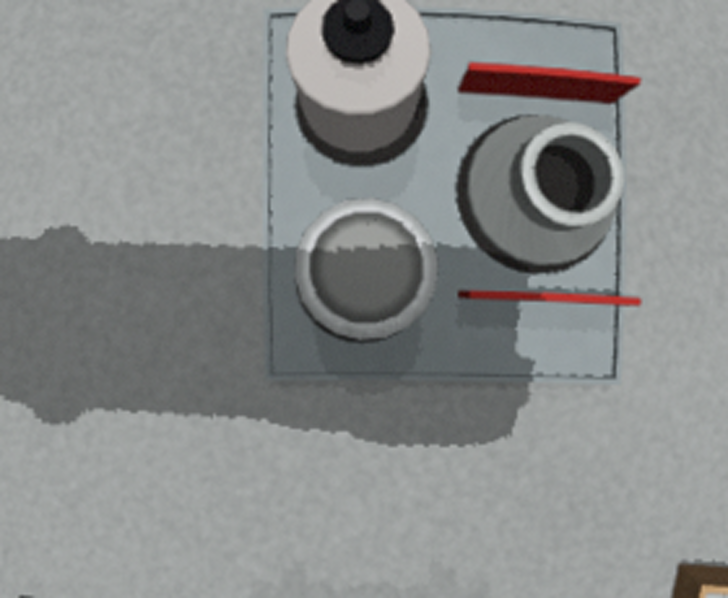

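```bash
python3 - <<'E'
from h import *
f=lambda U,V:((U+.5)/2.6-.5+120,(V+.5)/2.6-.5)
pos,rot=pose()
C=np.array([wray(*f(*c),.016) for c in [(616,28),(616,378),(270,375),(270,15)]])
print(C.round(4).tolist(),[np.linalg.norm(C[i]-C[i-1]).round(4) for i in range(4)])
ex=(C[0]+C[1]-C[2]-C[3]);ex/=np.linalg.norm(ex)
ey2=(C[0]+C[3]-C[1]-C[2]);ey2/=np.linalg.norm(ey2)
ey=np.array([-ex[1],ex[0],0])
print('yaw',np.degrees(np.arctan2(ex[1],ex[0])),np.degrees(np.arctan2(-ey2[0],ey2[1])))
rb=C.mean(0)+.045*ex;print(rb,'L',rb-.087*ex+.044*ey,'R',rb-.087*ex-.044*ey)
print('can',wray(*f(366,266),.132),'cone',wray(*f(572,175),.072),'bot',wray(*f(358,13),.14))
s=cv2.imread('pics/scene0.png')
cv2.imwrite('pics/sz.png',cv2.resize(s[130:230,220:420],None,fx=4,fy=4,interpolation=cv2.INTER_CUBIC))
E
```

```text
[[0.5835, 0.1383, 0.016], [0.6241, -0.0399, 0.016], [0.4545, -0.0787, 0.016], [0.4148, 0.0999, 0.016]] [np.float64(0.1731), np.float64(0.1827), np.float64(0.174), np.float64(0.1829)]
yaw 12.845030032769554 12.696646774797227
[0.5630939  0.03990338 0.016     ] L [0.46848923 0.06346088 0.016     ] R [ 0.48805294 -0.02233691  0.016     ]
can [ 0.48931519 -0.01984259  0.132     ] cone [0.56404044 0.04134183 0.072     ] bot [0.46784108 0.06430774 0.14      ]
```

View pics/sz.png

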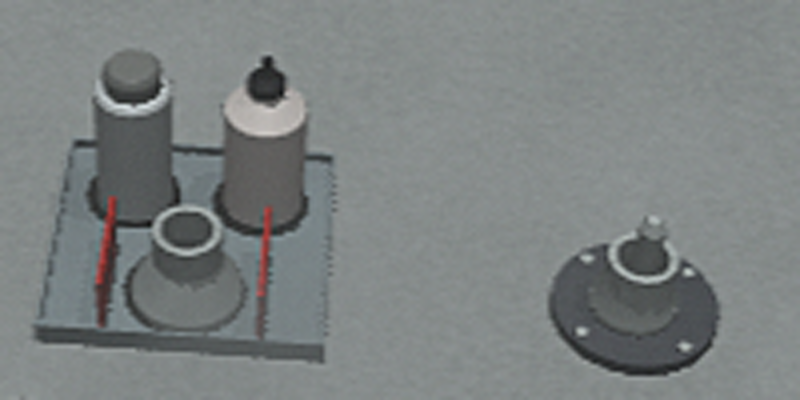

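```bash
python3 - <<'E'
from h import *
f=lambda U,V:((U+.5)/4-.5+220,(V+.5)/4-.5+130)
for n,U,V,z in [('large top',188,231,.072),('can cap top',132,68,.132),('small top',645,258,.056),('flange',633,306,.01),('post tip',654,222,.088),('bottle tip',267,60,.14)]: print(n,ray('scene',*f(U,V),z).round(4))
E
```

```text
large top [0.5697 0.0467 0.072 ]
can cap top [ 0.4956 -0.0159  0.132 ]
small top [0.4869 0.3284 0.056 ]
flange [0.4874 0.3283 0.01  ]
post tip [0.4856 0.3286 0.088 ]
bottle tip [0.4698 0.068  0.14  ]
```

Call:
servo_tool(deltas=[[0, -0.1, 0, 0.04, 0.5, 0.95, 0.75], [0, 0, 0, 0.04, 0.5, 0.95, 0.75], [0, 0, 0, 0, 0.5, 0, 0.75], [0, 0, 0, 0, 0, 0, 0.75]])

```text
time: 3.7
tool_pos: [0.4857, -0.0276, 0.1888]
ee_rot: [0.705, 0.071, -0.081, -0.701]
ft_force: [-0.1, -0.7, -0.1]
width: 0.0749
```

```bash
python3 - <<'E'
from h import *
need([.491,-.0175,.066],np.radians(13))
im=viewer.camera('wrist'); cv2.imwrite('pics/w3.png',im)
p,r=pose();print(wproj(p),wproj([.491,-.0175,.132]))
E
```

```text
pos [ 0.4857 -0.0276  0.1888] turn/5deg [ 0.06 -0.14 -0.16] shift/40mm cur [0.23 3.06 0.23] shift in final axes [0.19 3.07 0.22]
[254.59188645 244.79453957] [265.3143382  197.65914012]
```

View pics/w3.png

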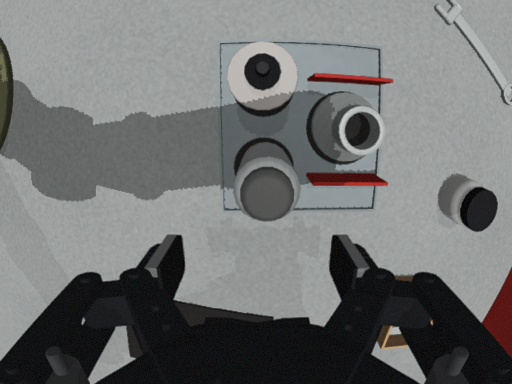

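Call:
servo_tool(deltas=[[0.05, -0.1, -0.15, 0.24, 0.4, 0.27, 0.75], [0, 0, 0, 0, 0.4, 0, 0.75], [0, 0, 0, 0, 0, 0, 0.75]])

```text
time: 4.05
tool_pos: [0.4947, -0.0198, 0.1602]
ee_rot: [0.704, 0.077, -0.074, -0.702]
ft_force: [-0.0, 0.2, -0.1]
width: 0.0748
```

```bash
python3 - <<'E'
from h import *
need([.4915,-.0155,.066],np.radians(13))
im=viewer.camera('wrist'); cv2.imwrite('pics/w4.png',im)
p,r=pose();print(wproj(p),wproj([.4915,-.0155,.132]),wproj([.4695,.068,.14]),wproj([.5665,.0465,.072]))
E
```

```text
pos [ 0.4947 -0.0198  0.1602] turn/5deg [ 0.05 -0.13  0.04] shift/40mm cur [-0.07  2.35  0.13] shift in final axes [-0.05  2.36  0.12]
[254.60414839 244.80841736] [249.82548076 217.03463088] [242.13933386  70.46648489] [358.02562679 137.62225051]
```

View pics/w4.png

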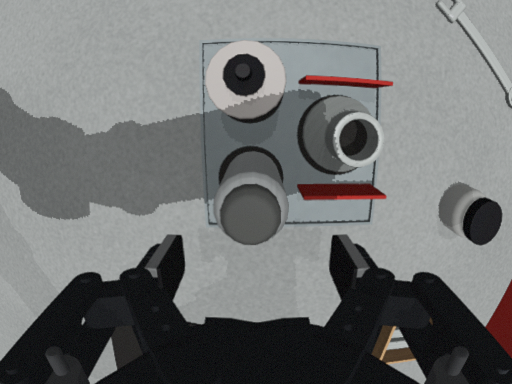

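Call:
servo_tool(deltas=[[0.05, -0.1, 0, -0.06, 0.8, 0.15, 0.75], [0, 0, 0, 0, 0.8, 0, 0.75], [0, 0, 0, 0, 0.6, 0, 0.75], [0, 0, 0, 0, 0, 0, 0.75]])

```text
time: 4.5
tool_pos: [0.4973, -0.0188, 0.077]
ee_rot: [0.704, 0.082, -0.071, -0.702]
ft_force: [-0.5, 0.0, 0.2]
width: 0.0744
```

```bash
python3 - <<'E'
from h import *
need([.4915,-.014,.066],np.radians(13))
im=viewer.camera('wrist'); cv2.imwrite('pics/w5.png',im)
E
```

```text
pos [ 0.4973 -0.0188  0.077 ] turn/5deg [ 0.06 -0.13  0.17] shift/40mm cur [-0.12  0.27  0.15] shift in final axes [-0.11  0.28  0.15]
```

View pics/w5.png

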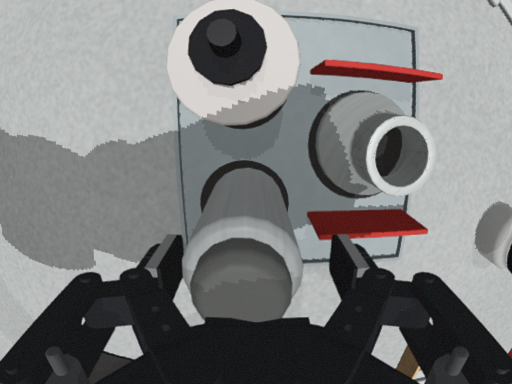

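Call:
servo_tool(deltas=[[0.05, -0.1, 0.15, -0.12, 0.25, 0.15, 0.75], [0, 0, 0, 0, 0, 0, 0.75], [0, 0, 0, 0, 0, 0, -1], [0, 0, 0, 0, 0, 0, -1], [0, 0, 0, 0, 0, 0, -1], [0, 0, 0, 0, 0, 0, -1], [0, 0, 0, 0, 0, 0, -1]], newtons=40)

```text
time: 5.25
tool_pos: [0.4947, -0.0145, 0.0728]
ee_rot: [0.704, 0.082, -0.075, -0.702]
ft_force: [0.2, 0.0, -2.2]
width: 0.0524
```

```bash
python3 - <<'E'
from h import *
need([.4915,-.014,.066],np.radians(13)); print(bot.state()['ft_force'],bot.state()['width'])
im=viewer.camera('wrist'); cv2.imwrite('pics/w6.png',im)
E
```

```text
pos [ 0.4947 -0.0145  0.0728] turn/5deg [ 0.04 -0.05  0.1 ] shift/40mm cur [-0.08  0.17  0.03] shift in final axes [-0.07  0.17  0.03]
[ 0.15973387  0.0148034  -2.1648888 ] 0.052405664733136424
```

View pics/w6.png

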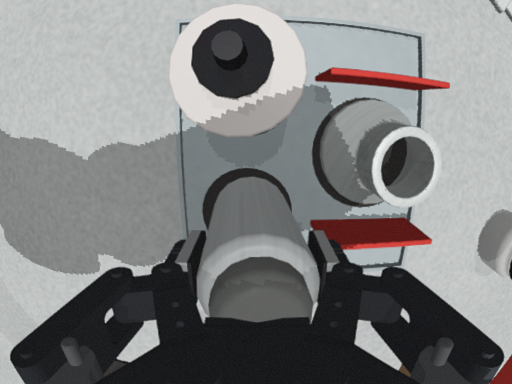

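Call:
servo_tool(deltas=[[0, 0, 0, 0, -0.4, 0, -1], [0, 0, 0, 0, -0.7, 0, -1], [0, 0, 0, 0, -0.7, 0, -1], [0, 0, 0, -0.1, -0.4, -0.4, -1], [0, 0, 0, -0.2, 0, -0.8, -1], [0, 0, 0, -0.22, 0, -0.9, -1], [0, 0, 0, -0.22, 0, -0.9, -1], [0, 0, 0, -0.22, 0, -0.9, -1], [0, 0, 0, -0.22, 0, -0.9, -1], [0, 0, 0, -0.22, 0, -0.9, -1], [0, 0, 0, -0.2, 0, -0.6, -1], [0, 0, 0, 0, 0, 0, -1]])

```text
time: 6.5
tool_pos: [0.4869, -0.283, 0.163]
ee_rot: [0.703, 0.083, -0.078, -0.702]
ft_force: [0.4, -0.4, -1.7]
width: 0.0528
```

```bash
python3 - <<'E'
from h import *
need([.49,-.295,.067],np.radians(13)); print(bot.state()['ft_force'],bot.state()['width'])
im=viewer.camera('wrist'); cv2.imwrite('pics/w7.png',im)
im=viewer.camera('top'); cv2.imwrite('pics/t7.png',im)
E
```

```text
pos [ 0.4869 -0.283   0.163 ] turn/5deg [0.03 0.02 0.09] shift/40mm cur [-0.01  2.4  -0.3 ] shift in final axes [ 0.01  2.4  -0.31]
[ 0.40759958 -0.35485715 -1.74099589] 0.05280005046647837
```

View pics/w7.png

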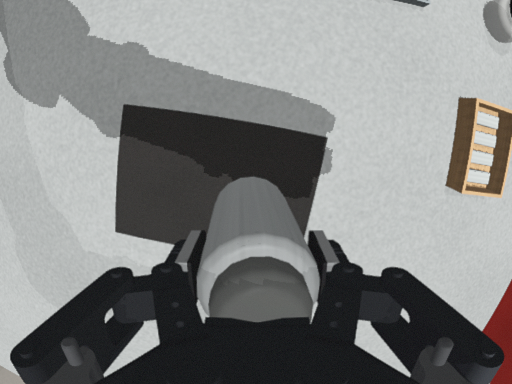

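View pics/t7.png

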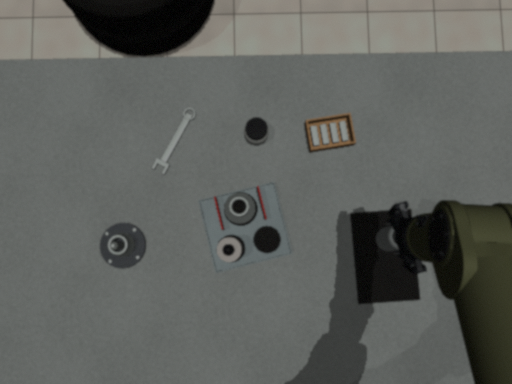

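Call:
servo_tool(deltas=[[0, 0, 0.05, 0, 0.5, -0.15, -1], [0, 0, 0, 0, 0.7, -0.15, -1], [0, 0, 0, 0, 0.7, 0, -1], [0, 0, 0, 0, 0.4, 0, -1], [0, 0, 0, 0, 0, 0, -1]])

```text
time: 7.1
tool_pos: [0.4944, -0.2824, 0.0703]
ee_rot: [-0.701, -0.089, 0.083, 0.703]
ft_force: [-0.7, 0.5, -1.5]
width: 0.0523
```

```bash
python3 - <<'E'
from h import *
need([.49,-.295,.067],np.radians(13))
t=cv2.imread('pics/t7.png')
sub=t[220:260,247:287].max(2); big=cv2.resize(sub,None,fx=10,fy=10,interpolation=cv2.INTER_CUBIC)
cs,_=cv2.findContours((big<62).astype(np.uint8),cv2.RETR_EXTERNAL,cv2.CHAIN_APPROX_NONE)
c=max(cs,key=cv2.contourArea);e=cv2.fitEllipse(c);print(e)
P=ray('top',(e[0][0]+.5)/10-.5+247,(e[0][1]+.5)/10-.5+220,.0105);print('disc R',P)
E
```

```text
pos [ 0.4944 -0.2824  0.0703] turn/5deg [-0.01  0.18  0.1 ] shift/40mm cur [-0.18  0.08 -0.28] shift in final axes [-0.18  0.08 -0.28]
((200.1392364501953, 195.4864959716797), (264.386474609375, 266.38409423828125), 89.60179138183594)
disc R [ 0.4898894  -0.01747241  0.0105    ]
```

Call:
servo_tool(deltas=[[0, 0.1, 0.1, -0.15, 0.0, -0.25, -1], [0, 0, 0, 0, 0.05, 0, -1], [0, 0, 0, 0, 0.05, 0, -1], [0, 0, 0, 0, 0, 0, -1]])

```text
time: 7.5
tool_pos: [0.4929, -0.2925, 0.0691]
ee_rot: [0.702, 0.084, -0.083, -0.702]
ft_force: [-0.5, -0.6, -2.2]
width: 0.053
```

Call:
servo_tool(deltas=[[0, 0, 0, 0, 0.08, 0, -1], [0, 0, 0, 0, 0.08, 0, -1], [0, 0, 0, 0, 0, 0, -1]])

```text
time: 7.8
tool_pos: [0.4915, -0.294, 0.0651]
ee_rot: [0.704, 0.083, -0.083, -0.701]
ft_force: [0.2, -1.2, -2.2]
width: 0.0518
```

Call:
servo_tool(deltas=[[0, 0, 0, 0, 0.06, 0, -1], [0, 0, 0, 0, 0.03, 0, -1], [0, 0, 0, 0, 0, 0, -1]])

```text
time: 8.1
tool_pos: [0.4911, -0.2946, 0.0644]
ee_rot: [0.705, 0.083, -0.083, -0.699]
ft_force: [0.2, 0.5, -3.0]
width: 0.0518
```

```bash
python3 - <<'E'
from h import *
need([.49,-.295,.067],np.radians(13));print(bot.state()['ft_force'],bot.state()['torque'])
im=viewer.camera('scene'); print(proj('scene',[.491,-.2945,.004]),proj('scene',[.491,-.2945,.126]))
cv2.imwrite('pics/s8.png',cv2.resize(im[90:190,120:270],None,fx=5,fy=5,interpolation=cv2.INTER_CUBIC))
E
```

```text
pos [ 0.4911 -0.2946  0.0644] turn/5deg [ 0.09  0.09 -0.01] shift/40mm cur [-0.03 -0.06 -0.  ] shift in final axes [-0.03 -0.06 -0.  ]
[ 0.18273455  0.45049829 -3.01602594] [ 0.03709933 -0.00479617 -0.0285079 ]
[164.52929187 158.9845896 ] [157.87660448 126.54782108]
```

View pics/s8.png

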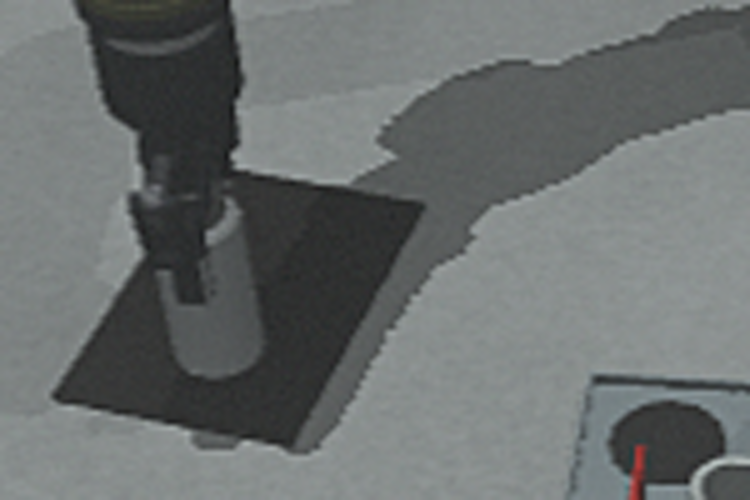

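Call:
servo_tool(deltas=[[0, 0, 0, 0, 0.05, 0, -1], [0, 0, 0, 0, 0.0, 0, -1]])

```text
time: 8.35
tool_pos: [0.4917, -0.2951, 0.0644]
ee_rot: [0.706, 0.083, -0.082, -0.699]
ft_force: [0.8, 0.3, -3.1]
width: 0.0518
```

Call:
servo_tool(deltas=[[0.09, 0, 0, 0, 0.06, 0, -1], [0, 0, 0, 0, 0.0, 0, -1]])

```text
time: 8.55
tool_pos: [0.4925, -0.2959, 0.0644]
ee_rot: [0.704, 0.083, -0.082, -0.7]
ft_force: [-0.3, -0.3, -3.7]
width: 0.0517
```

Call:
servo_tool(deltas=[[0, 0, 0, 0, 0.06, 0, -1], [0, 0, 0, 0, 0.0, 0, -1]])

```text
time: 8.75
tool_pos: [0.493, -0.2964, 0.0642]
ee_rot: [0.705, 0.083, -0.081, -0.7]
ft_force: [0.3, 0.3, -2.7]
width: 0.0519
```

Call:
servo_tool(deltas=[[0, 0, 0, -0.05, 0.12, 0.05, -1], [0, 0, 0, 0, 0.0, 0, -1], [0, 0, 0, 0, 0.0, 0, -1]])

```text
time: 9.05
tool_pos: [0.4936, -0.2977, 0.0635]
ee_rot: [0.708, 0.085, -0.079, -0.697]
ft_force: [0.9, -0.1, -2.1]
width: 0.0521
```

```bash
python3 - <<'E'
from h import *
s=bot.state();print(s['q'].round(3),s['qd'].round(3),s['ft_force'],s['torque'],s['time'])
need([.493,-.296,.06],np.radians(13))
im=viewer.camera('wrist'); cv2.imwrite('pics/w9.png',im)
s=bot.state();print(s['tool_pos'],s['qd'].round(3),s['ft_force'],s['torque'])
E
```

```text
[ 0.875  0.667 -0.607  1.848  0.539  0.78   0.212] [ 0.001  0.     0.003  0.005  0.002 -0.004 -0.003] [ 0.91102424 -0.08421465 -2.12976062] [ 0.06846596  0.0430331  -0.0071684 ] 9.05
pos [ 0.4936 -0.2977  0.0635] turn/5deg [0.18 0.06 0.08] shift/40mm cur [-0.01  0.09  0.05] shift in final axes [-0.01  0.09  0.05]
[ 0.49340909 -0.29761409  0.0631668 ] [-0.002  0.012  0.003  0.006 -0.003  0.003 -0.   ] [ 0.54544842  0.39353385 -2.3916203 ] [0.04810806 0.01188958 0.01005681]
```

View pics/w9.png

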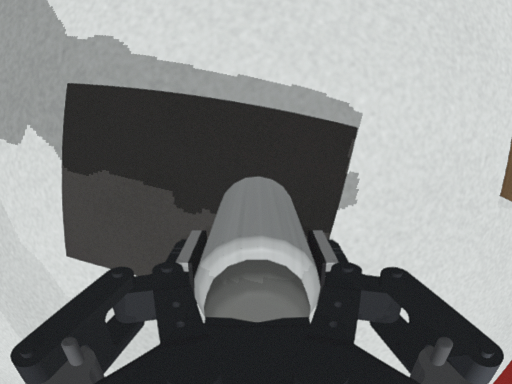

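Call:
servo_tool(deltas=[[0.18, 0.06, 0.08, 0, 0.1, 0.05, -1], [0, 0, 0, 0, 0.0, 0, -1], [0, 0, 0, 0, 0.0, 0, -1]])

```text
time: 9.4
tool_pos: [0.4941, -0.2981, 0.063]
ee_rot: [0.704, 0.08, -0.079, -0.701]
ft_force: [0.2, 1.3, -2.2]
width: 0.0518
```

Call:
servo_tool(deltas=[[0, 0, 0, 0, 0.1, 0, -1], [0, 0, 0, 0, 0.0, 0, -1], [0, 0, 0, 0, 0.0, 0, -1]])

```text
time: 9.7
tool_pos: [0.4945, -0.2981, 0.0619]
ee_rot: [0.705, 0.08, -0.079, -0.7]
ft_force: [-0.4, -0.4, 2.4]
width: 0.0519
```

Call:
servo_tool(deltas=[[0, 0, 0, 0, 0, 0, 0.5], [0, 0, 0, 0, 0, 0, 0.75], [0, 0, 0, 0, 0, 0, 0.75], [0, 0, 0, 0, 0, 0, 0.75]])

```text
time: 10.1
tool_pos: [0.494, -0.2973, 0.0594]
ee_rot: [0.704, 0.08, -0.08, -0.701]
ft_force: [0.1, -0.7, 0.0]
width: 0.0749
```

```bash
python3 - <<'E'
from h import *
need([.4698,.068,.073],np.radians(13))
im=viewer.camera('wrist'); cv2.imwrite('pics/w10.png',im)
E
```

```text
pos [ 0.494  -0.2973  0.0594] turn/5deg [ 0.05 -0.01 -0.01] shift/40mm cur [ 1.46 -0.38  9.03] shift in final axes [ 1.46 -0.34  9.03]
```

View pics/w10.png

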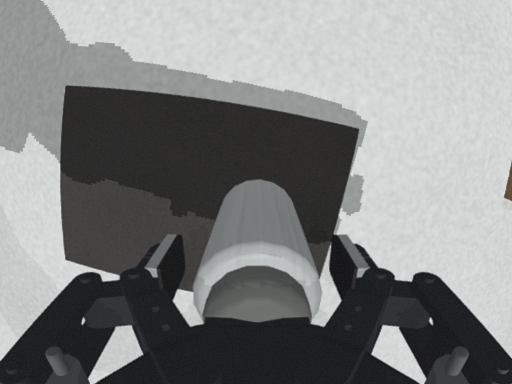

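Call:
servo_tool(deltas=[[0, 0, 0, 0, -0.9, 0, 0.75], [0, 0, 0, 0, -0.9, 0, 0.75], [0, 0, 0, 0, -0.9, 0, 0.75], [0, 0, 0, 0.15, -0.4, 0.9, 0.8], [0, 0, 0, 0.15, 0, 0.95, 0.8], [0, 0, 0, 0.15, 0, 0.95, 0.8], [0, 0, 0, 0.15, 0, 0.95, 0.8], [0, 0, 0, 0.15, 0, 0.95, 0.8], [0, 0, 0, 0.15, 0, 0.95, 0.8], [0, 0, 0, 0.15, 0, 0.95, 0.8], [0, 0, 0, 0.15, 0, 0.95, 0.8], [0, 0, 0, 0.15, 0, 0.95, 0.8]])

```text
time: 11.35
tool_pos: [0.4712, 0.0524, 0.1862]
ee_rot: [0.705, 0.076, -0.075, -0.702]
ft_force: [0.0, 1.2, -0.2]
width: 0.0772
```

Call:
servo_tool(deltas=[[0, 0, 0, 0, 0, 0, 0.8], [0, 0, 0, 0, 0, 0, 0.8]])

```text
time: 11.55
tool_pos: [0.4705, 0.059, 0.1869]
ee_rot: [0.703, 0.08, -0.078, -0.702]
ft_force: [1.1, -0.5, 0.1]
width: 0.0768
```

```bash
python3 - <<'E'
from h import *
im=viewer.camera('wrist'); cv2.imwrite('pics/w11.png',im)
im=viewer.camera('top'); cv2.imwrite('pics/t11.png',im)
need([.4698,.068,.073],np.radians(13))
print(wproj([.4695,.068,.14]),wproj([.5665,.0465,.072]),wproj([.49,-.0175,.0105]))
E
```

```text
pos [0.4706 0.0583 0.1869] turn/5deg [ 0.02 -0.06  0.04] shift/40mm cur [0.02 2.85 0.25] shift in final axes [0.03 2.85 0.24]
[256.28285786 200.81903715] [349.74970947 221.31994859] [257.05667443 239.25533923]
```

View pics/w11.png

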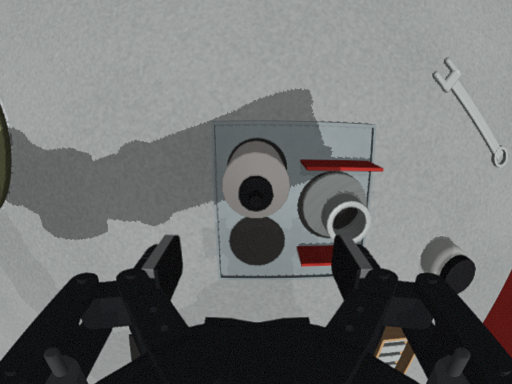

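View pics/t11.png

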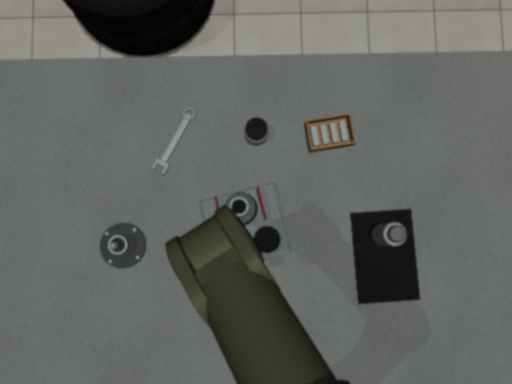

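```bash
python3 - <<'E'
from h import *
for X in ([.4708,.0675,.0105],[.4708,.0675,.098],[.4708,.0675,.14]): print(wproj(X))
s=viewer.camera('scene');cv2.imwrite('pics/s11.png',cv2.resize(s[70:230,160:320],None,fx=3.7,fy=3.7,interpolation=cv2.INTER_CUBIC))
im=cv2.imread('pics/w11.png');cv2.imwrite('pics/w11z.png',cv2.resize(im[110:290,200:390],None,fx=4,fy=4,interpolation=cv2.INTER_CUBIC)[:600])
E
```

```text
[257.05671456 165.93568295]
[257.59804816 186.10479979]
[258.02026573 201.92426429]
```

View pics/s11.png

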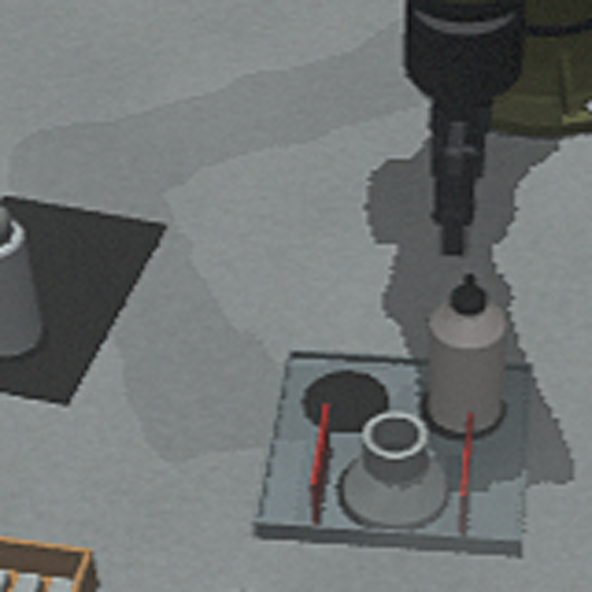

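View pics/w11z.png

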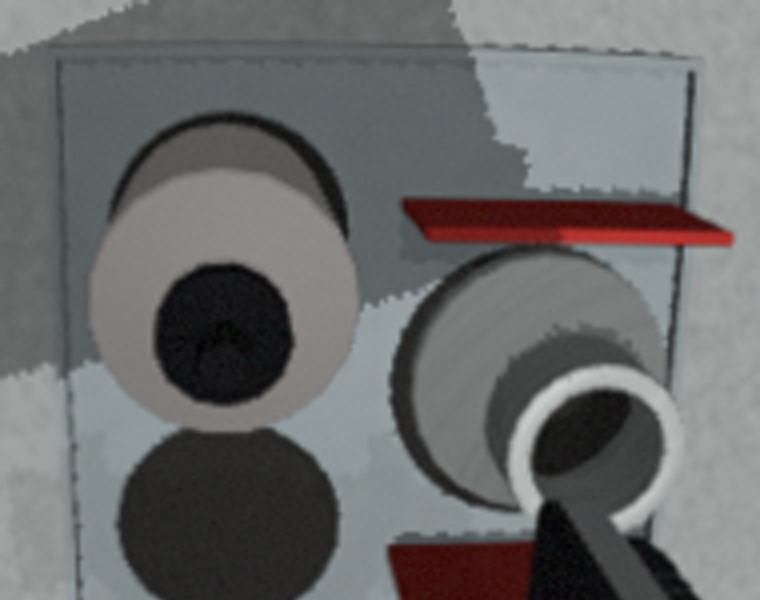

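Call:
servo_tool(deltas=[[0, -0.05, 0, 0, 0.4, 0.24, 0.8], [0, 0, 0, 0, 0.7, 0, 0.8], [0, 0, 0, 0, 0.7, 0, 0.8], [0, 0, 0, 0, 0.5, 0, 0.8], [0, 0, 0, 0, 0, 0, 0.8], [0, 0, 0, 0, 0, 0, 0.8]])

```text
time: 12.3
tool_pos: [0.4714, 0.0583, 0.0922]
ee_rot: [0.705, 0.075, -0.072, -0.702]
ft_force: [0.4, 0.0, 0.4]
width: 0.0767
```

```bash
python3 - <<'E'
from h import *
im=viewer.camera('wrist'); cv2.imwrite('pics/w12.png',im)
need([.4700,.068,.074],np.radians(13))
E
```

```text
pos [0.4715 0.0582 0.0924] turn/5deg [ 0.06 -0.2   0.05] shift/40mm cur [0.01 0.46 0.25] shift in final axes [0.02 0.46 0.25]
```

View pics/w12.png

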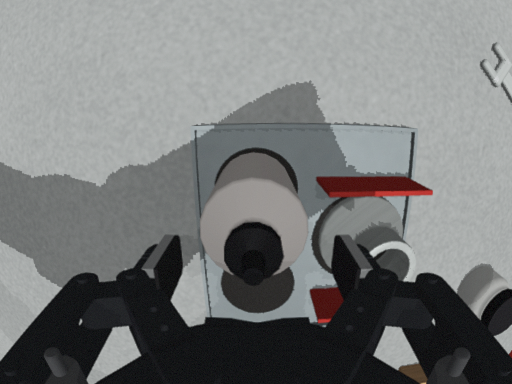

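Call:
servo_tool(deltas=[[0.05, -0.2, 0, 0, 0, 0.25, 0.8], [0, 0, 0, 0, 0.2, 0.1, 0.8], [0, 0, 0, 0, 0.2, 0, 0.8], [0, 0, 0, 0, 0, 0, 0.8]])

```text
time: 12.75
tool_pos: [0.4703, 0.073, 0.0779]
ee_rot: [0.703, 0.083, -0.077, -0.703]
ft_force: [-0.3, 0.2, 0.0]
width: 0.0772
```

```bash
python3 - <<'E'
from h import *
need([.4700,.068,.074],np.radians(13))
E
```

```text
pos [0.4703 0.073  0.0779] turn/5deg [ 0.01 -0.    0.11] shift/40mm cur [-0.04  0.1  -0.12] shift in final axes [-0.03  0.1  -0.12]
```

Call:
servo_tool(deltas=[[0, 0, 0.1, -0.03, 0.12, -0.1, 0.8], [0, 0, 0, 0, 0, 0, 0.8], [0, 0, 0, 0, 0, 0, -1], [0, 0, 0, 0, 0, 0, -1], [0, 0, 0, 0, 0, 0, -1], [0, 0, 0, 0, 0, 0, -1], [0, 0, 0, 0, 0, 0, -1]], newtons=60)

```text
time: 13.45
tool_pos: [0.4697, 0.0682, 0.0731]
ee_rot: [0.703, 0.08, -0.08, -0.702]
ft_force: [0.3, -0.6, -1.3]
width: 0.0541
```

```bash
python3 - <<'E'
from h import *
im=viewer.camera('wrist'); cv2.imwrite('pics/w13.png',im)
need([.4700,.068,.074],np.radians(13))
E
```

```text
pos [0.4697 0.0681 0.0731] turn/5deg [ 0.02 -0.   -0.01] shift/40mm cur [ 0.01 -0.02 -0.01] shift in final axes [ 0.01 -0.02 -0.01]
```

View pics/w13.png

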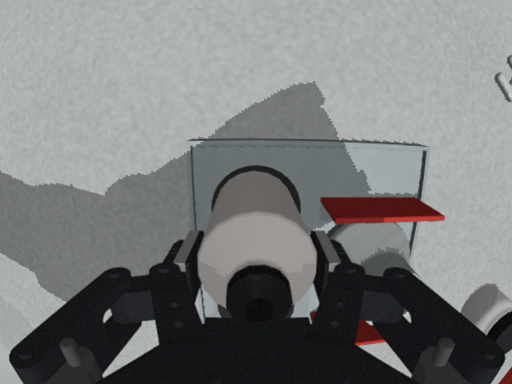

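Call:
servo_tool(deltas=[[0, 0, 0, 0, -0.3, 0, -1], [0, 0, 0, 0, -0.3, 0, -1], [0, 0, 0, 0, 0, 0, -1]])

```text
time: 13.8
tool_pos: [0.4693, 0.0683, 0.0988]
ee_rot: [0.703, 0.079, -0.081, -0.702]
ft_force: [-0.6, 0.4, -3.9]
width: 0.0541
```

```bash
python3 - <<'E'
from h import *
im=viewer.camera('wrist'); cv2.imwrite('pics/w14.png',im)
im=viewer.camera('scene'); cv2.imwrite('pics/s14.png',cv2.resize(im[90:230,200:340],None,fx=4,fy=4,interpolation=cv2.INTER_CUBIC))
need([.402,-.3,.074],np.radians(13))
E
```

```text
pos [0.4688 0.0678 0.0977] turn/5deg [ 0.02 -0.   -0.04] shift/40mm cur [-3.69  0.62 -8.58] shift in final axes [-3.7   0.59 -8.58]
```

View pics/w14.png

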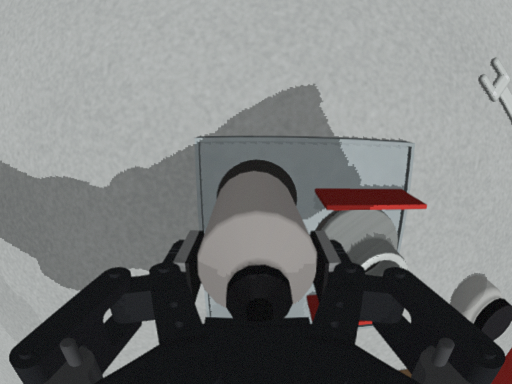

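View pics/s14.png

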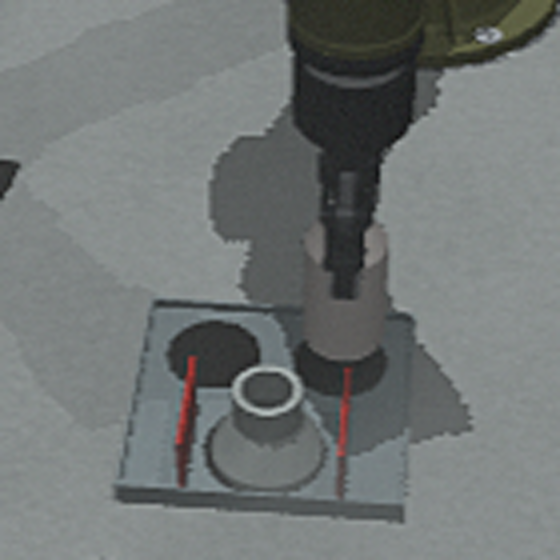

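Call:
servo_tool(deltas=[[0, 0, 0, 0, -0.6, 0, -1], [0, 0, 0, -0.2, -0.6, -0.3, -1], [0, 0, 0, -0.3, 0, -0.7, -1], [0, 0, 0, -0.4, 0, -0.86, -1], [0, 0, 0, -0.4, 0, -0.86, -1], [0, 0, 0, -0.4, 0, -0.86, -1], [0, 0, 0, -0.4, 0, -0.86, -1], [0, 0, 0, -0.4, 0, -0.86, -1], [0, 0, 0, -0.4, 0, -0.86, -1], [0, 0, 0, -0.4, 0, -0.86, -1], [0, 0, 0, -0.4, 0, -0.86, -1], [0, 0, 0, -0.3, 0, -0.6, -1]])

```text
time: 15.1
tool_pos: [0.387, -0.3083, 0.1465]
ee_rot: [-0.702, -0.082, 0.084, 0.702]
ft_force: [0.1, -0.3, -3.0]
width: 0.0535
```

Call:
servo_tool(deltas=[[0, 0, 0, 0, 0.2, 0, -1], [0, 0, 0, 0, 0.2, 0, -1], [0, 0, 0, 0, 0, 0, -1]])

```text
time: 15.4
tool_pos: [0.3842, -0.3123, 0.1282]
ee_rot: [-0.702, -0.079, 0.082, 0.703]
ft_force: [-0.1, 1.2, -2.8]
width: 0.0538
```

```bash
python3 - <<'E'
from h import *
im=viewer.camera('top'); cv2.imwrite('pics/t15.png',im)
need([.392,-.303,.068],np.radians(13))
t=im
for (v0,v1,u0,u1) in ((220,260,247,287),(228,268,209,249)):
    big=cv2.resize(t[v0:v1,u0:u1].max(2),None,fx=10,fy=10,interpolation=cv2.INTER_CUBIC)
    cs,_=cv2.findContours((big<62).astype(np.uint8),cv2.RETR_EXTERNAL,cv2.CHAIN_APPROX_NONE)
    c=max(cs,key=cv2.contourArea);e=cv2.fitEllipse(c)
    print(e,ray('top',(e[0][0]+.5)/10-.5+u0,(e[0][1]+.5)/10-.5+v0,.0105))
E
```

```text
pos [ 0.3846 -0.312   0.1287] turn/5deg [-0.01  0.02 -0.05] shift/40mm cur [0.24 1.52 0.18] shift in final axes [0.23 1.52 0.18]
((200.219970703125, 195.472900390625), (265.088134765625, 266.75115966796875), 93.8893814086914) [ 0.4898923  -0.01749195  0.0105    ]
((225.70620727539062, 204.6108856201172), (264.1537170410156, 265.53704833984375), 16.014673233032227) [0.47014728 0.06828314 0.0105    ]
```

View pics/t15.png

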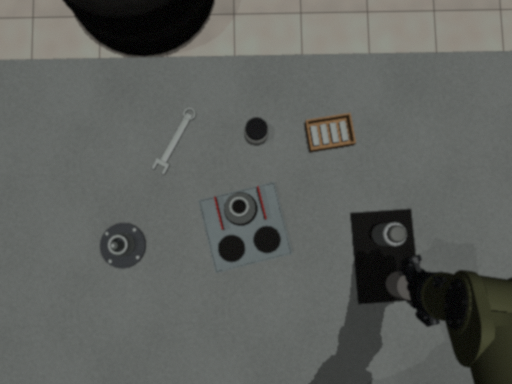

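Call:
servo_tool(deltas=[[0, 0, 0, 0.12, 0.4, 0.1, -1], [0, 0, 0, 0.1, 0.5, 0.1, -1], [0, 0, 0, 0, 0.4, 0, -1], [0, 0, 0, 0, 0, 0, -1], [0, 0, 0, 0, 0, 0, -1]])

```text
time: 15.95
tool_pos: [0.395, -0.2966, 0.0772]
ee_rot: [0.702, 0.084, -0.085, -0.702]
ft_force: [-0.5, 1.2, -3.0]
width: 0.0539
```

Call:
servo_tool(deltas=[[0, 0, 0, 0, 0.15, 0, -1], [0, 0, 0, 0, 0, 0, -1], [0, 0, 0, 0, 0, 0, -1]])

```text
time: 16.25
tool_pos: [0.3964, -0.2965, 0.0728]
ee_rot: [0.703, 0.085, -0.084, -0.701]
ft_force: [-0.1, 0.1, -2.6]
width: 0.054
```

Call:
servo_tool(deltas=[[0, 0, 0, 0, 0.12, 0, -1], [0, 0, 0, 0, 0, 0, -1], [0, 0, 0, 0, 0, 0, -1]])

```text
time: 16.55
tool_pos: [0.3966, -0.2971, 0.0683]
ee_rot: [0.703, 0.085, -0.084, -0.701]
ft_force: [0.0, -0.0, -3.2]
width: 0.0542
```

Call:
servo_tool(deltas=[[0, 0, 0, 0, 0.1, 0, -1], [0, 0, 0, 0, 0, 0, -1]])

```text
time: 16.75
tool_pos: [0.3965, -0.2986, 0.0671]
ee_rot: [0.705, 0.084, -0.084, -0.699]
ft_force: [0.6, -0.6, -2.5]
width: 0.0538
```

Call:
servo_tool(deltas=[[0, 0, 0, 0, 0.1, 0, -1], [0, 0, 0, 0, 0, 0, -1]])

```text
time: 16.95
tool_pos: [0.3972, -0.3002, 0.067]
ee_rot: [0.707, 0.084, -0.083, -0.697]
ft_force: [0.2, -0.4, -2.3]
width: 0.0541
```

```bash
python3 - <<'E'
from h import *
need([.3965,-.2986,.066],np.radians(13));s=bot.state();print(s['ft_force'],s['torque'])
E
```

```text
pos [ 0.3972 -0.3002  0.067 ] turn/5deg [0.17 0.12 0.  ] shift/40mm cur [-0.01  0.02  0.04] shift in final axes [-0.01  0.02  0.04]
[ 0.22415741 -0.3678038  -2.34875774] [ 0.04644641 -0.00212784  0.03108576]
```

Call:
servo_tool(deltas=[[0.15, 0, 0, 0, 0.05, 0, -1], [0, 0, 0, 0, 0, 0, -1]])

```text
time: 17.15
tool_pos: [0.3978, -0.3005, 0.0663]
ee_rot: [0.703, 0.084, -0.083, -0.701]
ft_force: [-0.7, 1.3, 0.2]
width: 0.0539
```

```bash
python3 - <<'E'
from h import *
need([.3965,-.2986,.066],np.radians(13));s=bot.state();print(s['ft_force'],s['torque'])
im=viewer.camera('scene'); cv2.imwrite('pics/s17.png',cv2.resize(im[90:190,120:270],None,fx=5,fy=5,interpolation=cv2.INTER_CUBIC))
E
```

```text
pos [ 0.3978 -0.3005  0.0663] turn/5deg [0.04 0.12 0.01] shift/40mm cur [-0.02  0.01  0.05] shift in final axes [-0.02  0.01  0.05]
[-0.68662772  1.34578357  0.22953453] [0.21804147 0.268794   0.0337026 ]
```

View pics/s17.png

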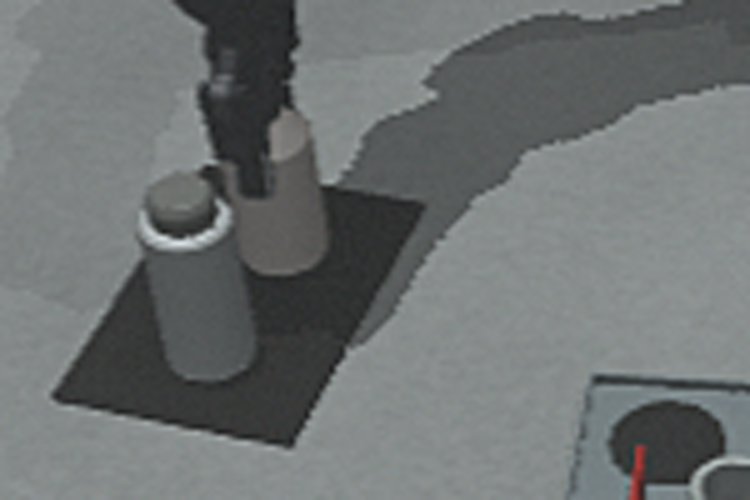

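Call:
servo_tool(deltas=[[0, 0, 0, 0, 0, 0, 0.5], [0, 0, 0, 0, 0, 0, 0.6], [0, 0, 0, 0, 0, 0, 0.65], [0, 0, 0, 0, 0, 0, 0.65]])

```text
time: 17.6
tool_pos: [0.3982, -0.3006, 0.065]
ee_rot: [0.703, 0.084, -0.083, -0.702]
ft_force: [0.7, 0.3, 0.5]
width: 0.0704
```

```bash
python3 - <<'E'
from h import *
im=viewer.camera('wrist'); cv2.imwrite('pics/w18.png',im)
need([.484,.329,.2],np.radians(33))
E
```

```text
pos [ 0.3981 -0.3006  0.065 ] turn/5deg [ 0.02 -3.88  0.02] shift/40mm cur [ 5.79 -3.39 14.79] shift in final axes [10.37 -3.38 12.03]
```

View pics/w18.png

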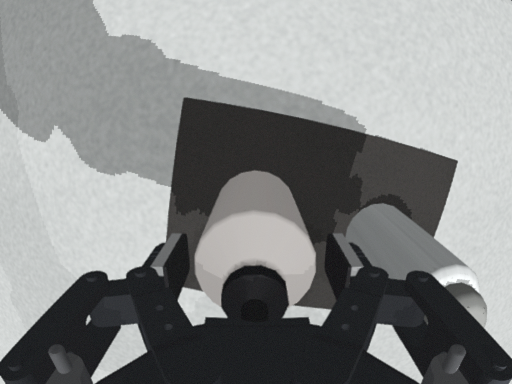

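Call:
servo_tool(deltas=[[0, 0, 0, 0, -0.6, 0, 0.65], [0, 0, 0, 0, -0.9, 0, 0.65], [0, 0, 0, 0, -0.9, 0, 0.65], [0, 0, 0, 0, -0.9, 0, 0.65], [0, 0, 0, 0.2, -0.5, 0.6, 0.65], [0, 0, 0, 0.34, 0, 0.9, 0.8], [0, 0, 0, 0.34, 0, 0.9, 0.8], [0, 0, 0, 0.34, 0, 0.9, 0.8], [0, 0, 0, 0.34, 0, 0.9, 0.8], [0, 0, 0, 0.34, 0, 0.9, 0.8], [0, 0, 0, 0.34, 0, 0.9, 0.8], [0, 0, 0, 0.34, 0, 0.9, 0.8]])

```text
time: 18.85
tool_pos: [0.4349, -0.0036, 0.2229]
ee_rot: [0.703, 0.081, -0.078, -0.702]
ft_force: [1.4, -0.2, 0.0]
width: 0.0769
```

Call:
servo_tool(deltas=[[0, 0, 0, 0.34, 0, 0.9, 0.8], [0, 0, 0, 0.34, 0, 0.9, 0.8], [0, 0, 0, 0.34, 0, 0.9, 0.8], [0, 0, 0, 0.34, 0, 0.9, 0.8], [0, 0, 0, 0.34, 0, 0.9, 0.8], [0, 0, 0, 0.34, 0, 0.9, 0.8], [0, 0, 0, 0.34, 0, 0.9, 0.8], [0, 0, 0, 0.1, 0, 0.4, 0.8], [0, 0, 0, 0, 0, 0, 0.8], [0, 0, 0, 0, 0, 0, 0.8]])

```text
time: 19.85
tool_pos: [0.47, 0.2976, 0.2218]
ee_rot: [-0.702, -0.083, 0.081, 0.703]
ft_force: [0.2, -0.7, -0.7]
width: 0.077
```

```bash
python3 - <<'E'
from h import *
im=viewer.camera('wrist'); cv2.imwrite('pics/w19.png',im)
need([.484,.329,.034],np.radians(13))
print(wproj([.484,.329,.056]),wproj([.484,.329,.01]),wproj([.484,.329,.088]))
E
```

```text
pos [0.4701 0.2972 0.2218] turn/5deg [-0.01  0.05  0.04] shift/40mm cur [0.5  4.7  0.69] shift in final axes [0.52 4.7  0.7 ]
[274.87831079 150.54277729] [272.40707759 145.5088862 ] [277.0654077  155.01351686]
```

View pics/w19.png

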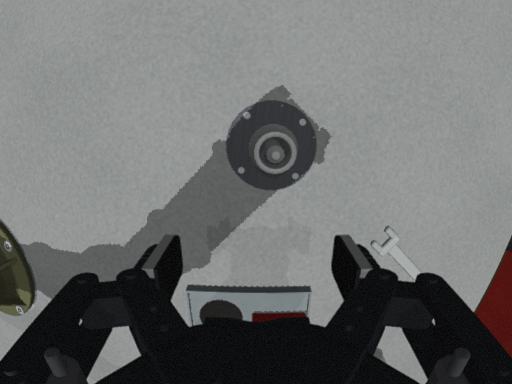

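Call:
servo_tool(deltas=[[0, 0, 0, 0.25, 0.4, 0.35, 0.8], [0, 0, 0, 0.2, 0.9, 0.35, 0.8], [0, 0, 0, 0, 0.9, 0, 0.8], [0, 0, 0, 0, 0.4, 0, 0.8], [0, 0, 0, 0, 0, 0, 0.8], [0, 0, 0, 0, 0, 0, 0.8]])

```text
time: 20.5
tool_pos: [0.4863, 0.3199, 0.1163]
ee_rot: [0.704, 0.08, -0.075, -0.702]
ft_force: [-0.4, 0.6, 0.3]
width: 0.0765
```

```bash
python3 - <<'E'
from h import *
im=viewer.camera('wrist'); cv2.imwrite('pics/w20.png',im)
need([.4837,.329,.034],np.radians(13))
print(wproj([.484,.329,.056]),wproj([.484,.329,.01]),wproj([.484,.329,.088]))
E
```

```text
pos [0.4865 0.3199 0.1165] turn/5deg [ 0.05 -0.09  0.08] shift/40mm cur [-0.03  2.06  0.25] shift in final axes [-0.02  2.06  0.24]
[253.85820686 195.25519978] [253.92674702 180.09585989] [253.7954671  210.17612909]
```

View pics/w20.png

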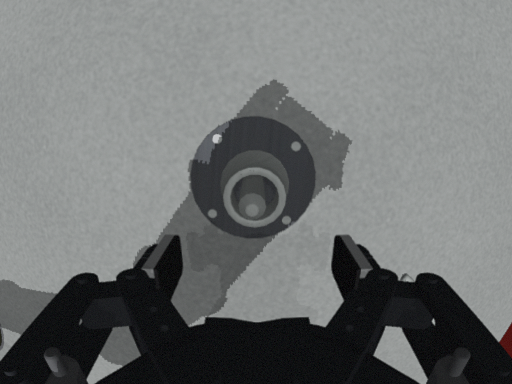

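Call:
servo_tool(deltas=[[0.05, -0.08, 0.08, -0.03, 0.1, 0.25, 0.8], [0, 0, 0, -0.03, 0.5, 0.05, 0.8], [0, 0, 0, 0, 0.6, 0, 0.8], [0, 0, 0, 0, 0.5, 0, 0.8], [0, 0, 0, 0, 0, 0, 0.8], [0, 0, 0, 0, 0, 0, 0.8]])

```text
time: 21.15
tool_pos: [0.4847, 0.3363, 0.0537]
ee_rot: [-0.7, -0.083, 0.076, 0.705]
ft_force: [0.3, 0.1, 0.2]
width: 0.0769
```

```bash
python3 - <<'E'
from h import *
im=viewer.camera('wrist'); cv2.imwrite('pics/w21.png',im)
need([.4835,.329,.034],np.radians(13))
E
```

```text
pos [0.4848 0.3362 0.0538] turn/5deg [-0.08 -0.02  0.13] shift/40mm cur [-0.08  0.49 -0.17] shift in final axes [-0.07  0.49 -0.17]
```

View pics/w21.png

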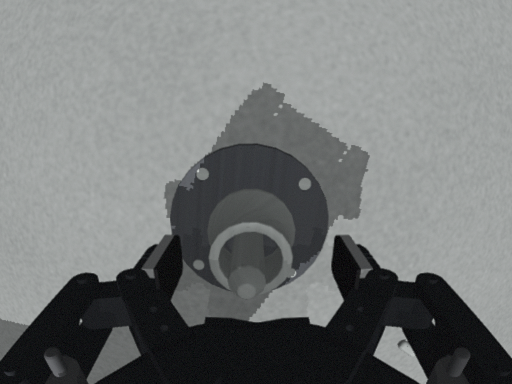

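Call:
servo_tool(deltas=[[-0.08, 0, 0.12, -0.08, 0.1, -0.15, 0.8], [0, 0, 0, 0, 0.3, 0, 0.8], [0, 0, 0, 0, 0.1, 0, 0.8], [0, 0, 0, 0, 0, 0, 0.8], [0, 0, 0, 0, 0, 0, 0.8]])

```text
time: 21.7
tool_pos: [0.4843, 0.33, 0.0349]
ee_rot: [-0.702, -0.08, 0.078, 0.703]
ft_force: [-0.0, -0.3, -0.1]
width: 0.0766
```

```bash
python3 - <<'E'
from h import *
need([.4835,.329,.034],np.radians(13))
E
```

```text
pos [0.4843 0.33   0.0349] turn/5deg [-0.   -0.03  0.04] shift/40mm cur [-0.03  0.02 -0.02] shift in final axes [-0.03  0.02 -0.02]
```

Excellent. Close.

Call:
servo_tool(deltas=[[0, 0, 0, 0, 0, 0, -1], [0, 0, 0, 0, 0, 0, -1], [0, 0, 0, 0, 0, 0, -1], [0, 0, 0, 0, 0, 0, -1], [0, 0, 0, 0, 0, 0, -1], [0, 0, 0, 0, 0, 0, -1], [0, 0, 0, 0, 0, 0, -1]], newtons=70)

```text
time: 22.4
tool_pos: [0.4843, 0.3302, 0.0357]
ee_rot: [-0.702, -0.081, 0.078, 0.703]
ft_force: [0.1, -0.6, 0.2]
width: 0.0436
```

```bash
python3 - <<'E'
from h import *
im=viewer.camera('wrist'); cv2.imwrite('pics/w22.png',im)
need([.4835,.329,.034],np.radians(13))
E
```

```text
pos [0.4843 0.3302 0.0357] turn/5deg [-0.   -0.03  0.05] shift/40mm cur [-0.03  0.04 -0.02] shift in final axes [-0.03  0.04 -0.02]
```

View pics/w22.png

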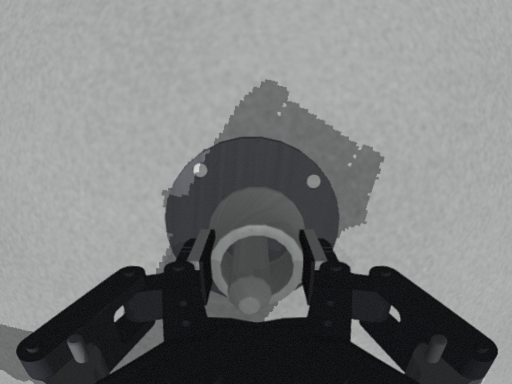

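Call:
servo_tool(deltas=[[0, 0, 0, 0, -0.3, 0, -1], [0, 0, 0, 0, -0.6, 0, -1], [0, 0, 0, 0, -0.7, 0, -1], [0, 0, 0, 0, -0.7, 0, -1], [0, 0, 0, 0, -0.3, 0, -1], [0, 0, 0, 0, 0, 0, -1]])

```text
time: 23.05
tool_pos: [0.4825, 0.3293, 0.1443]
ee_rot: [0.703, 0.08, -0.079, -0.702]
ft_force: [0.1, 1.0, -2.9]
width: 0.0433
```

Call:
servo_tool(deltas=[[0, 0, 0, -0.1, 0, -0.4, -1], [0, 0, 0, -0.3, 0, -0.8, -1], [0, 0, 0, -0.3, 0, -0.8, -1], [0, 0, 0, -0.3, 0, -0.7, -1], [0, 0, 0, -0.05, 0.4, -0.2, -1], [0, 0, 0, 0, 0.8, 0, -1], [0, 0, 0, 0, 0.6, 0, -1], [0, 0, 0, 0, 0.3, 0, -1], [0, 0, 0, 0, 0, 0, -1]])

```text
time: 23.95
tool_pos: [0.4626, 0.1987, 0.0499]
ee_rot: [0.704, 0.076, -0.083, -0.702]
ft_force: [0.6, 0.8, -2.6]
width: 0.0431
```

```bash
python3 - <<'E'
from h import *
im=viewer.camera('wrist'); cv2.imwrite('pics/w23.png',im)
need([.47,.205,.0257],np.radians(13))
E
```

```text
pos [0.4629 0.1989 0.0506] turn/5deg [ 0.02 -0.02 -0.1 ] shift/40mm cur [0.21 0.62 0.11] shift in final axes [0.21 0.62 0.11]
```

View pics/w23.png

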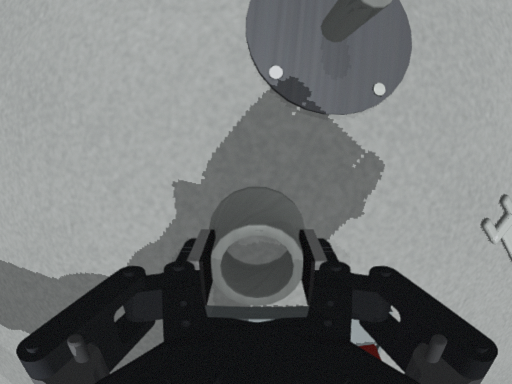

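Call:
servo_tool(deltas=[[0, 0, -0.1, 0.1, 0.3, 0.1, -1], [0, 0, 0, 0, 0.25, 0, -1], [0, 0, 0, 0, 0, 0, -1], [0, 0, 0, 0, 0, 0, -1]])

```text
time: 24.4
tool_pos: [0.4672, 0.2055, 0.0304]
ee_rot: [0.703, 0.081, -0.078, -0.703]
ft_force: [-0.6, 0.2, -2.7]
width: 0.0436
```

Call:
servo_tool(deltas=[[0, 0, 0, 0, 0.1, 0, -1], [0, 0, 0, 0, 0, 0, -1]])

```text
time: 24.6
tool_pos: [0.4678, 0.2056, 0.0272]
ee_rot: [-0.703, -0.081, 0.078, 0.703]
ft_force: [-0.6, 0.2, -1.9]
width: 0.0434
```

Call:
servo_tool(deltas=[[0, 0, 0, 0, 0.08, 0, -1], [0, 0, 0, 0, 0, 0, -1]])

```text
time: 24.8
tool_pos: [0.4685, 0.206, 0.0261]
ee_rot: [0.703, 0.082, -0.077, -0.702]
ft_force: [-0.8, -0.7, -1.9]
width: 0.0433
```

Call:
servo_tool(deltas=[[0, 0, 0, 0, 0.06, 0, -1], [0, 0, 0, 0, 0, 0, -1]])

```text
time: 25.0
tool_pos: [0.469, 0.2062, 0.0262]
ee_rot: [0.703, 0.083, -0.076, -0.702]
ft_force: [0.5, -0.2, -1.8]
width: 0.0435
```

Call:
servo_tool(deltas=[[0, 0, 0, 0, 0.08, 0, -1], [0, 0, 0, 0, 0, 0, -1]])

```text
time: 25.2
tool_pos: [0.4696, 0.2064, 0.0263]
ee_rot: [0.704, 0.085, -0.074, -0.701]
ft_force: [-0.2, 0.7, -3.8]
width: 0.0433
```

Call:
servo_tool(deltas=[[0, 0, 0, 0, 0.0, 0, 0], [0, 0, 0, 0, 0, 0, 0.5], [0, 0, 0, 0, 0, 0, 0.8], [0, 0, 0, 0, 0, 0, 0.8], [0, 0, 0, 0, 0, 0, 0.8]])

```text
time: 25.7
tool_pos: [0.4703, 0.2066, 0.0257]
ee_rot: [0.703, 0.085, -0.074, -0.702]
ft_force: [-0.7, -0.0, -0.5]
width: 0.0768
```

```bash
python3 - <<'E'
from h import *
im=viewer.camera('wrist'); cv2.imwrite('pics/w24.png',im)
need([.565,.045,.2],np.radians(13))
E
```

```text
pos [0.4703 0.2066 0.0257] turn/5deg [ 0.05 -0.02  0.18] shift/40mm cur [ 1.47 -4.32 -4.48] shift in final axes [ 1.4  -4.36 -4.47]
```

View pics/w24.png

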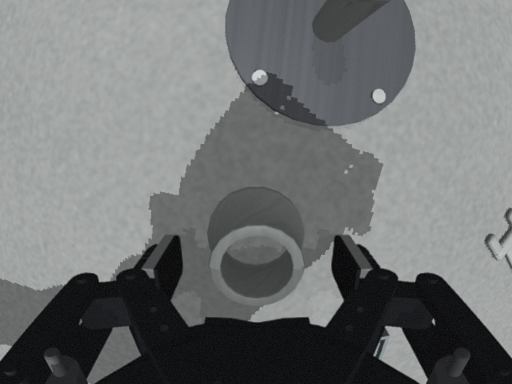

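Call:
servo_tool(deltas=[[0, 0, 0.1, 0, -0.6, 0, 0.8], [0, 0, 0, 0, -0.9, 0, 0.8], [0, 0, 0, 0, -0.9, 0, 0.8], [0, 0, 0, 0, -0.6, 0, 0.8], [0, 0, 0, 0.3, 0, -0.7, 0.8], [0, 0, 0, 0.3, 0, -0.9, 0.8], [0, 0, 0, 0.3, 0, -0.9, 0.8], [0, 0, 0, 0.3, 0, -0.9, 0.8], [0, 0, 0, 0.2, 0, -0.6, 0.8], [0, 0, 0, 0, 0, 0, 0.8], [0, 0, 0, 0, 0, 0, 0.8]])

```text
time: 26.85
tool_pos: [0.5627, 0.0596, 0.1508]
ee_rot: [0.703, 0.083, -0.079, -0.702]
ft_force: [-0.6, 0.5, -0.4]
width: 0.0767
```

```bash
python3 - <<'E'
from h import *
im=viewer.camera('wrist'); cv2.imwrite('pics/w25.png',im)
need([.5655,.0455,.05],np.radians(13))
for X in ([.5655,.0455,.072],[.5648,.045,.010],[.4701,.0683,.0105]): print(wproj(X))
E
```

```text
pos [0.5627 0.0594 0.1507] turn/5deg [0.03 0.02 0.06] shift/40mm cur [-0.02  2.52 -0.35] shift in final axes [-0.01  2.52 -0.36]
[254.19626855 217.52966776]
[253.52021788 195.76335934]
[165.1965446  152.91066822]
```

View pics/w25.png

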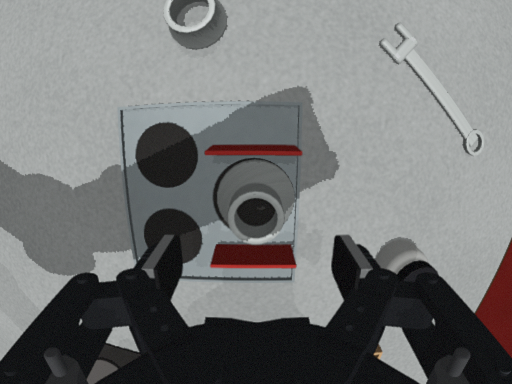

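Call:
servo_tool(deltas=[[0.03, 0, 0.05, 0.02, 0.1, -0.28, 0.8], [0, 0, 0, 0.0, 0.6, -0.05, 0.8], [0, 0, 0, 0, 0.7, 0, 0.8], [0, 0, 0, 0, 0.5, 0, 0.8], [0, 0, 0, 0, 0, 0, 0.8], [0, 0, 0, 0, 0, 0, 0.8]])

```text
time: 27.5
tool_pos: [0.5661, 0.0494, 0.073]
ee_rot: [-0.702, -0.084, 0.083, 0.702]
ft_force: [-0.2, 0.3, 0.7]
width: 0.0769
```

```bash
python3 - <<'E'
from h import *
im=viewer.camera('wrist'); cv2.imwrite('pics/w26.png',im)
need([.566,.046,.05],np.radians(13))
for X in ([.566,.046,.072],[.5648,.045,.010],[.4701,.0683,.0105]): print(wproj(X))
E
```

```text
pos [0.5661 0.0493 0.0731] turn/5deg [0.   0.12 0.02] shift/40mm cur [-0.02  0.58 -0.08] shift in final axes [-0.02  0.58 -0.08]
[252.99743953 249.2419515 ]
[251.86455505 212.09534108]
[133.98324129 153.38319272]
```

View pics/w26.png

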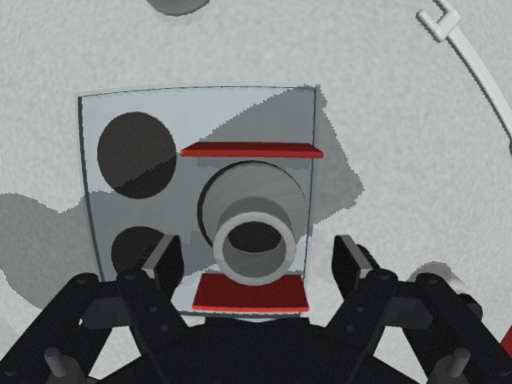

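Call:
servo_tool(deltas=[[0, 0.1, 0, 0, 0.25, -0.06, 0.8], [0, 0, 0, 0, 0.3, 0, 0.8], [0, 0, 0, 0, 0.05, 0, 0.8], [0, 0, 0, 0, 0, 0, 0.8], [0, 0, 0, 0, 0, 0, 0.8]])

```text
time: 28.05
tool_pos: [0.5682, 0.0471, 0.0496]
ee_rot: [0.703, 0.083, -0.078, -0.702]
ft_force: [0.1, -0.2, 0.0]
width: 0.0769
```

```bash
python3 - <<'E'
from h import *
need([.566,.046,.049],np.radians(13))
E
```

```text
pos [0.5682 0.0471 0.0496] turn/5deg [0.01 0.01 0.07] shift/40mm cur [-0.06  0.01 -0.02] shift in final axes [-0.06  0.02 -0.02]
```

Call:
servo_tool(deltas=[[0, 0, 0, -0.04, 0, 0, 0.5], [0, 0, 0, 0, 0, 0, -1], [0, 0, 0, 0, 0, 0, -1], [0, 0, 0, 0, 0, 0, -1], [0, 0, 0, 0, 0, 0, -1], [0, 0, 0, 0, 0, 0, -1], [0, 0, 0, 0, 0, 0, -1]], newtons=80)

```text
time: 28.75
tool_pos: [0.5664, 0.0467, 0.0508]
ee_rot: [0.703, 0.083, -0.078, -0.702]
ft_force: [-0.6, -0.8, 0.2]
width: 0.0437
```

```bash
python3 - <<'E'
from h import *
need([.566,.046,.049],np.radians(13));print(bot.state()['torque'])
im=viewer.camera('wrist'); cv2.imwrite('pics/w27.png',im)
E
```

```text
pos [0.5664 0.0467 0.0508] turn/5deg [0.02 0.01 0.07] shift/40mm cur [-0.01  0.04 -0.02] shift in final axes [-0.01  0.04 -0.02]
[-0.04065062  0.1669757   0.05349886]
```

View pics/w27.png

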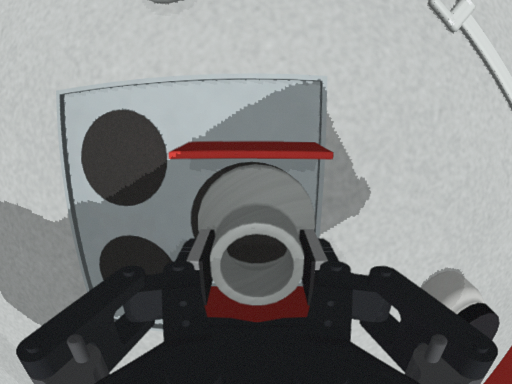

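Call:
servo_tool(deltas=[[0, 0, 0, 0, -0.3, 0, -1], [0, 0, 0, 0, -0.6, 0, -1], [0, 0, 0, 0, -0.7, 0, -1], [0, 0, 0, 0, -0.7, 0, -1], [0, 0, 0, 0, -0.4, 0, -1], [0, 0, 0, 0, 0, 0.4, -1], [0, 0, 0, -0.05, 0, 0.7, -1], [0, 0, 0, -0.05, 0, 0.8, -1], [0, 0, 0, -0.05, 0, 0.8, -1], [0, 0, 0, -0.05, 0, 0.8, -1], [0, 0, 0, -0.05, 0, 0.8, -1], [0, 0, 0, -0.05, 0, 0.8, -1]])

```text
time: 30.0
tool_pos: [0.5006, 0.2449, 0.1605]
ee_rot: [0.704, 0.075, -0.081, -0.702]
ft_force: [0.4, 0.5, -5.3]
width: 0.0434
```

Call:
servo_tool(deltas=[[0, 0, 0, -0.05, 0, 0.8, -1], [0, 0, 0, -0.05, 0, 0.4, -1], [0, 0, 0, 0, 0, 0, -1], [0, 0, 0, 0, 0, 0, -1]])

```text
time: 30.4
tool_pos: [0.4782, 0.3002, 0.1594]
ee_rot: [0.702, 0.078, -0.087, -0.702]
ft_force: [0.2, 0.1, -5.6]
width: 0.0433
```

```bash
python3 - <<'E'
from h import *
need([.4835,.329,.051],np.radians(13))
im=viewer.camera('wrist'); cv2.imwrite('pics/w28.png',im)
E
```

```text
pos [0.4782 0.3002 0.1594] turn/5deg [-0.02  0.07 -0.15] shift/40mm cur [0.33 2.71 0.67] shift in final axes [0.29 2.71 0.67]
```

View pics/w28.png

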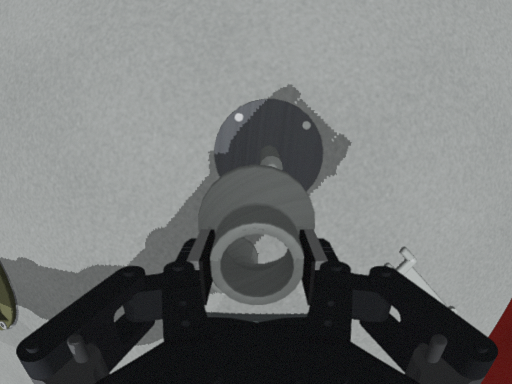

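Call:
servo_tool(deltas=[[0, 0.05, -0.15, 0.2, 0, 0.35, -1], [0, 0, 0, 0.1, 0, 0.35, -1], [0, 0, 0, 0, 0, 0, -1], [0, 0, 0, 0, 0, 0, -1]])

```text
time: 30.85
tool_pos: [0.4852, 0.326, 0.1582]
ee_rot: [0.704, 0.078, -0.079, -0.702]
ft_force: [0.4, 0.0, -4.6]
width: 0.0437
```

```bash
python3 - <<'E'
from h import *
need([.4835,.329,.051],np.radians(13))
im=viewer.camera('wrist'); cv2.imwrite('pics/w29.png',im)
print(wproj([.4835,.329,.01]),wproj([.4835,.329,.088]))
E
```

```text
pos [0.4852 0.326  0.1582] turn/5deg [ 0.03 -0.05 -0.03] shift/40mm cur [-0.02  2.68  0.09] shift in final axes [-0.02  2.68  0.08]
[254.8732646  176.73475008] [254.09458665 199.76924004]
```

View pics/w29.png

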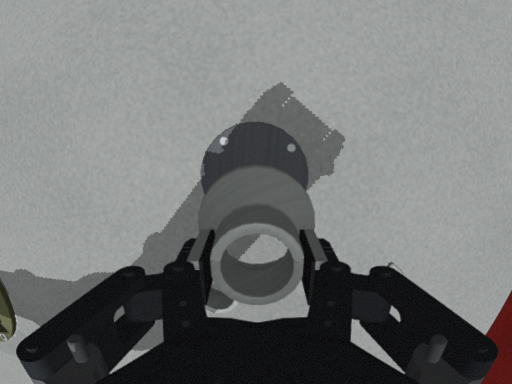

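Call:
servo_tool(deltas=[[0.03, -0.05, 0, -0.02, 0, 0.1, -1], [0, 0, 0, 0, 0.25, 0.02, -1], [0, 0, 0, 0, 0.25, 0, -1], [0, 0, 0, 0, 0, 0, -1], [0, 0, 0, 0, 0, 0, -1]])

```text
time: 31.4
tool_pos: [0.4833, 0.3283, 0.1356]
ee_rot: [0.703, 0.078, -0.081, -0.702]
ft_force: [-0.6, 0.2, -4.7]
width: 0.0433
```

```bash
python3 - <<'E'
from h import *
need([.4835,.329,.051],np.radians(13))
im=viewer.camera('wrist'); cv2.imwrite('pics/w30.png',im)
im=viewer.camera('scene'); cv2.imwrite('pics/s30.png',cv2.resize(im[120:230,320:440],None,fx=5,fy=5,interpolation=cv2.INTER_CUBIC))
E
```

```text
pos [0.4833 0.3283 0.1356] turn/5deg [ 0.01 -0.03 -0.04] shift/40mm cur [0.02 2.12 0.02] shift in final axes [0.01 2.12 0.01]
```

View pics/s30.png

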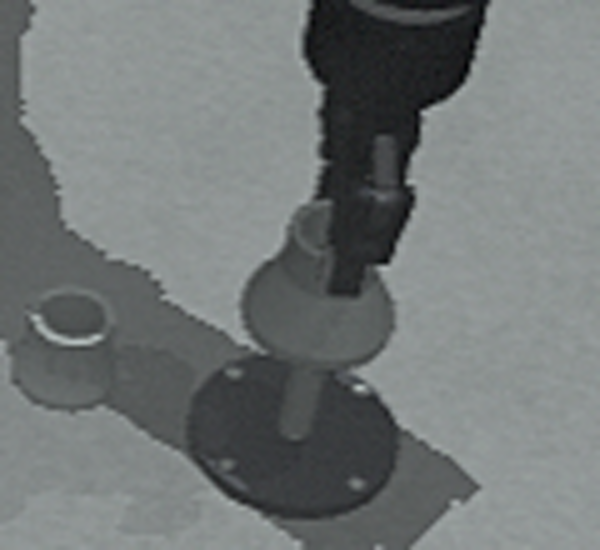

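View pics/w30.png

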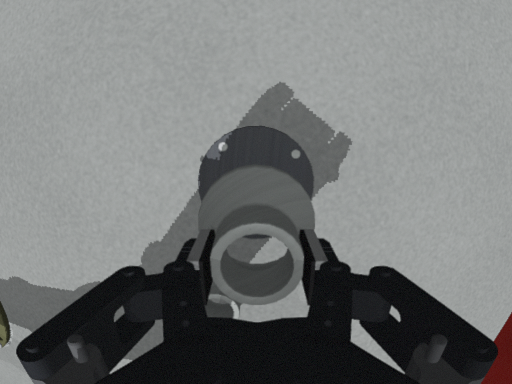

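Call:
servo_tool(deltas=[[0, 0, 0, 0, 0.3, 0, -1], [0, 0, 0, 0, 0.4, 0, -1], [0, 0, 0, 0, 0.4, 0, -1], [0, 0, 0, 0, 0, 0, -1]])

```text
time: 31.9
tool_pos: [0.4839, 0.3286, 0.0898]
ee_rot: [0.703, 0.079, -0.08, -0.703]
ft_force: [0.4, -0.1, -5.4]
width: 0.0435
```

```bash
python3 - <<'E'
from h import *
need([.4835,.329,.051],np.radians(13)); print(bot.state()['torque'])
im=viewer.camera('wrist'); cv2.imwrite('pics/w31.png',im)
E
```

```text
pos [0.4839 0.3286 0.0898] turn/5deg [ 0.   -0.03 -0.02] shift/40mm cur [-0.01  0.97  0.01] shift in final axes [-0.01  0.97  0.01]
[-0.02758851  0.0534274   0.04687778]
```

View pics/w31.png

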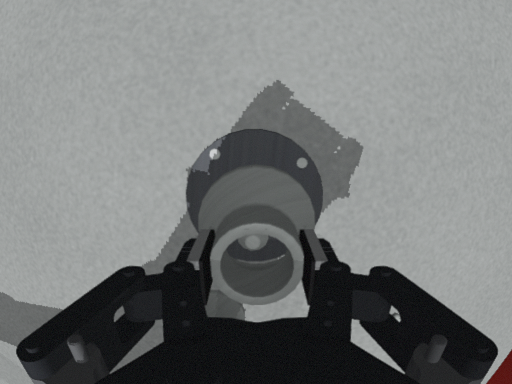

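Call:
servo_tool(deltas=[[0, 0, 0, 0, 0.3, 0, -1], [0, 0, 0, 0, 0.35, 0, -1], [0, 0, 0, 0, 0.15, 0, -1], [0, 0, 0, 0, 0, 0, -1], [0, 0, 0, 0, 0, 0, -1]])

```text
time: 32.45
tool_pos: [0.4849, 0.3301, 0.0573]
ee_rot: [-0.702, -0.08, 0.079, 0.703]
ft_force: [-0.6, -0.0, -4.0]
width: 0.0438
```

Call:
servo_tool(deltas=[[0, 0, 0, 0, 0.1, 0, -1], [0, 0, 0, 0, 0, 0, -1]])

```text
time: 32.65
tool_pos: [0.4852, 0.3304, 0.0535]
ee_rot: [-0.702, -0.08, 0.078, 0.703]
ft_force: [-0.4, 0.2, -5.0]
width: 0.043
```

Call:
servo_tool(deltas=[[0, 0, 0, -0.03, 0.08, -0.03, -1], [0, 0, 0, 0, 0, 0, -1]])

```text
time: 32.85
tool_pos: [0.4848, 0.3298, 0.051]
ee_rot: [-0.701, -0.08, 0.078, 0.704]
ft_force: [0.6, 0.6, -5.6]
width: 0.044
```

Call:
servo_tool(deltas=[[0, 0, 0, -0.03, 0.08, -0.03, -1], [0, 0, 0, 0, 0, 0, -1]])

```text
time: 33.05
tool_pos: [0.4851, 0.3303, 0.0516]
ee_rot: [-0.7, -0.082, 0.076, 0.705]
ft_force: [-0.2, -0.6, -5.8]
width: 0.0439
```

Call:
servo_tool(deltas=[[0, 0, 0, 0, 0.08, 0, -1], [0, 0, 0, 0, 0, 0, -1]])

```text
time: 33.25
tool_pos: [0.4855, 0.331, 0.0512]
ee_rot: [-0.7, -0.083, 0.075, 0.705]
ft_force: [0.3, -0.2, -6.1]
width: 0.0438
```

Call:
servo_tool(deltas=[[0, 0, 0, 0, 0.0, 0, 0], [0, 0, 0, 0, 0, 0, 0.4], [0, 0, 0, 0, 0, 0, 0.8], [0, 0, 0, 0, 0, 0, 0.8], [0, 0, 0, 0, 0, 0, 0.8]])

```text
time: 33.75
tool_pos: [0.4863, 0.3315, 0.051]
ee_rot: [-0.7, -0.084, 0.074, 0.705]
ft_force: [0.5, 0.4, 0.1]
width: 0.0771
```

```bash
python3 - <<'E'
from h import *
need([.469,.206,.15],np.radians(13))
im=viewer.camera('wrist'); cv2.imwrite('pics/w33.png',im)
E
```

```text
pos [0.4863 0.3315 0.051 ] turn/5deg [-0.07 -0.04  0.17] shift/40mm cur [-1.08 -2.51 -2.95] shift in final axes [-1.13 -2.47 -2.96]
```

View pics/w33.png

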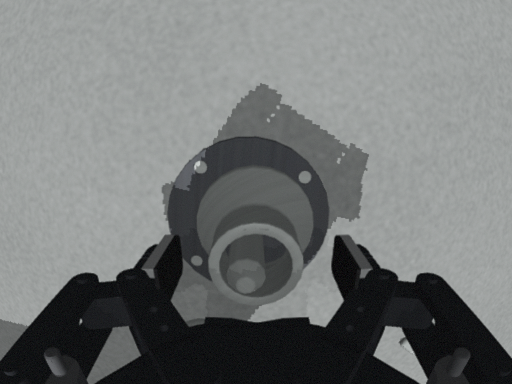

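```bash
python3 - <<'E'
from h import *
pos,rot=pose()
im=cv2.imread('pics/w33.png')
cv2.imwrite('pics/w33z.png',cv2.resize(im[125:315,155:345],None,fx=3.1,fy=3.1,interpolation=cv2.INTER_CUBIC))
for n,u,v,z in [('flangeL',167.5,208,.01),('flangeR',328.5,208,.01),('flange top',248,136,.01),('hub',256,263,.072),('tip',247,284,.088),('cone base L',197,215,.01),('cone R',315,215,.01)]: print(n,wray(u,v,z).round(4), rot.inv().apply(wray(u,v,z)-pos).round(4))
E
```

```text
flangeL [0.4284 0.3254 0.01  ] [-0.0584  0.0402  0.0067]
flangeR [0.5332 0.3488 0.01  ] [0.049  0.0418 0.0062]
flange top [0.4709 0.3829 0.01  ] [-0.0042  0.0413  0.0532]
hub [0.4866 0.3321 0.072 ] [ 0.0008 -0.0209  0.0007]
tip [0.4831 0.33   0.088 ] [-0.003  -0.037  -0.0005]
cone base L [0.449  0.3252 0.01  ] [-0.0384  0.0405  0.0019]
cone R [0.5255 0.3422 0.01  ] [0.04   0.0417 0.0014]
```

View pics/w33z.png

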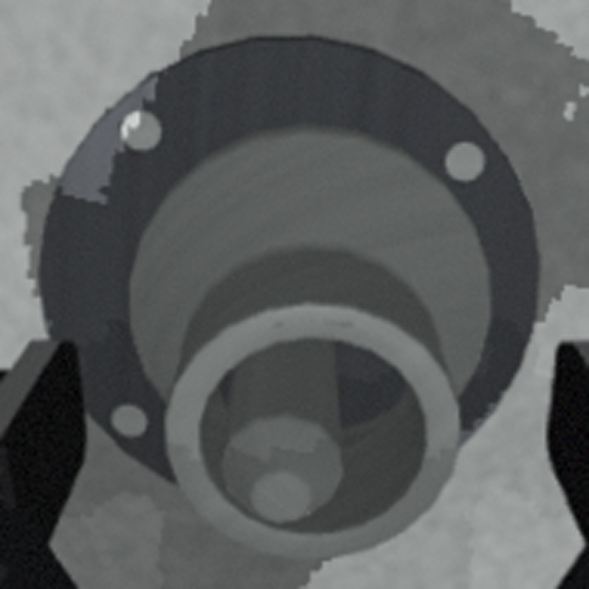

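Call:
servo_tool(deltas=[[-0.07, 0, 0.17, 0, 0, 0, 0.8], [0, 0, 0, 0, 0, 0, 0.2], [0, 0, 0, 0, 0, 0, -1], [0, 0, 0, 0, 0, 0, -1], [0, 0, 0, 0, 0, 0, -1], [0, 0, 0, 0, 0, 0, -1], [0, 0, 0, 0, 0, 0, -1]])

```text
time: 34.5
tool_pos: [0.4863, 0.3316, 0.0517]
ee_rot: [0.703, 0.079, -0.079, -0.702]
ft_force: [-0.9, -0.8, 0.5]
width: 0.0435
```

Call:
servo_tool(deltas=[[0, 0, 0, 0, -0.2, 0, -1], [0, 0, 0, 0, -0.1, 0, -1], [0, 0, 0, -0.14, 0, -0.05, -1], [0, 0, 0, 0, 0, 0, -1], [0, 0, 0, 0, 0, 0, -1]])

```text
time: 35.0
tool_pos: [0.4796, 0.3264, 0.0629]
ee_rot: [0.704, 0.077, -0.081, -0.702]
ft_force: [-0.4, 0.3, -4.7]
width: 0.0435
```

```bash
python3 - <<'E'
from h import *
need([.4818,.3305,.051],np.radians(13))
im=viewer.camera('wrist'); cv2.imwrite('pics/w34.png',cv2.resize(im[125:315,155:345],None,fx=3.1,fy=3.1,interpolation=cv2.INTER_CUBIC))
E
```

```text
pos [0.4796 0.3264 0.0629] turn/5deg [ 0.03 -0.04 -0.06] shift/40mm cur [0.08 0.3  0.09] shift in final axes [0.08 0.3  0.09]
```

View pics/w34.png

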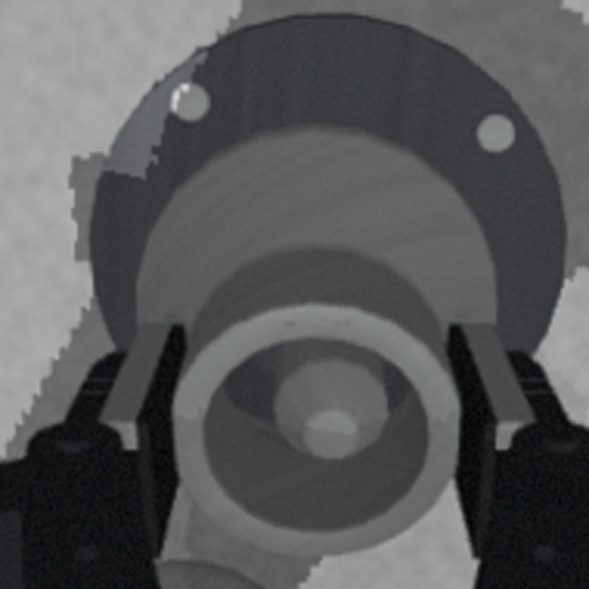

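Call:
servo_tool(deltas=[[0, 0, 0, 0.06, 0, 0.06, -1], [0, 0, 0, 0, 0.15, 0, -1], [0, 0, 0, 0, 0.05, 0, -1], [0, 0, 0, 0, 0, 0, -1]])

```text
time: 35.45
tool_pos: [0.4814, 0.3294, 0.0535]
ee_rot: [0.704, 0.077, -0.081, -0.701]
ft_force: [-0.1, -0.5, -4.8]
width: 0.0434
```

```bash
python3 - <<'E'
from h import *
need([.4818,.3305,.051],np.radians(13))
E
```

```text
pos [0.4814 0.3294 0.0535] turn/5deg [ 0.03 -0.04 -0.07] shift/40mm cur [0.02 0.06 0.02] shift in final axes [0.02 0.06 0.02]
```

Call:
servo_tool(deltas=[[0, 0, 0, 0, 0.08, 0, -1], [0, 0, 0, 0, 0.05, 0, -1], [0, 0, 0, 0, 0, 0, -1]])

```text
time: 35.75
tool_pos: [0.4815, 0.3296, 0.0524]
ee_rot: [0.705, 0.078, -0.08, -0.701]
ft_force: [-0.0, -0.0, -6.4]
width: 0.0434
```

Call:
servo_tool(deltas=[[0, 0, 0, 0, 0.05, 0, -1], [0, 0, 0, 0, 0, 0, -1]])

```text
time: 35.95
tool_pos: [0.4818, 0.3298, 0.0519]
ee_rot: [0.705, 0.079, -0.079, -0.701]
ft_force: [-0.6, 0.5, -5.1]
width: 0.0432
```

Call:
servo_tool(deltas=[[0, 0, 0, 0, 0.03, 0, 0], [0, 0, 0, 0, 0, 0, 0.4], [0, 0, 0, 0, 0, 0, 0.8], [0, 0, 0, 0, 0, 0, 0.8], [0, 0, 0, 0, 0, 0, 0.8]])

```text
time: 36.45
tool_pos: [0.4829, 0.3311, 0.0518]
ee_rot: [0.704, 0.08, -0.078, -0.702]
ft_force: [-1.0, -0.4, 0.3]
width: 0.0769
```

```bash
python3 - <<'E'
from h import *
need([.469,.206,.15],np.radians(13))
im=viewer.camera('wrist'); cv2.imwrite('pics/w36.png',cv2.resize(im[125:315,155:345],None,fx=3.1,fy=3.1,interpolation=cv2.INTER_CUBIC))
E
```

```text
pos [0.4829 0.3311 0.0518] turn/5deg [ 0.04 -0.04  0.02] shift/40mm cur [-1.03 -2.45 -2.98] shift in final axes [-1.04 -2.45 -2.97]
```

View pics/w36.png

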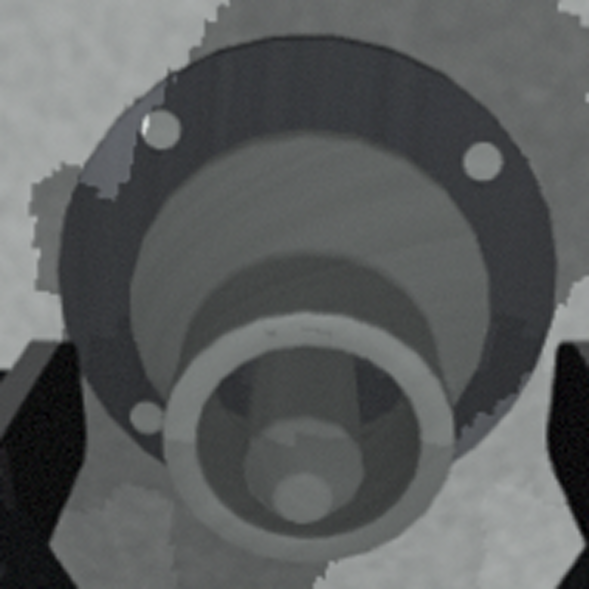

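Call:
servo_tool(deltas=[[0, 0, 0, 0, -0.6, 0, 0.8], [0, 0, 0, 0, -0.9, 0, 0.8], [0, 0, 0, 0, -0.7, 0, 0.8], [0, 0, 0, -0.2, -0.3, -0.5, 0.8], [0, 0, 0, -0.3, 0, -0.8, 0.8], [0, 0, 0, -0.3, 0, -0.8, 0.8], [0, 0, 0, -0.2, 0, -0.6, 0.8], [0, 0, 0, 0, 0, 0, 0.8], [0, 0, 0, 0, 0, 0, 0.8]])

```text
time: 37.4
tool_pos: [0.4669, 0.2154, 0.1552]
ee_rot: [0.703, 0.08, -0.079, -0.702]
ft_force: [-0.1, 0.4, -0.5]
width: 0.0771
```

```bash
python3 - <<'E'
from h import *
need([.4695,.206,.026],np.radians(13))
im=viewer.camera('wrist'); cv2.imwrite('pics/w37.png',im)
print(wproj([.4695,.206,.046]))
E
```

```text
pos [0.4669 0.2154 0.1552] turn/5deg [ 0.02 -0.01  0.02] shift/40mm cur [ 0.01  3.23 -0.24] shift in final axes [ 0.01  3.23 -0.24]
[255.76454067 200.7525039 ]
```

View pics/w37.png

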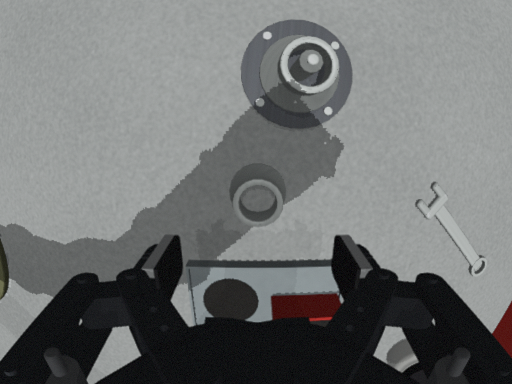

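Call:
servo_tool(deltas=[[0, 0, 0, 0.05, 0.1, -0.25, 0.8], [0, 0, 0, 0, 0.7, 0, 0.8], [0, 0, 0, 0, 0.9, 0, 0.8], [0, 0, 0, 0, 0.7, 0, 0.8], [0, 0, 0, 0, 0.3, 0, 0.8], [0, 0, 0, 0, 0, 0, 0.8], [0, 0, 0, 0, 0, 0, 0.8]])

```text
time: 38.15
tool_pos: [0.4743, 0.2107, 0.0434]
ee_rot: [-0.702, -0.084, 0.08, 0.703]
ft_force: [0.1, 0.1, 0.4]
width: 0.0771
```

```bash
python3 - <<'E'
from h import *
need([.4705,.2045,.0265],np.radians(13))
im=viewer.camera('wrist'); cv2.imwrite('pics/w38.png',im)
print(wproj([.4705,.2045,.046]))
E
```

```text
pos [0.4743 0.2107 0.0434] turn/5deg [-0.02  0.06  0.06] shift/40mm cur [-0.13  0.42 -0.13] shift in final axes [-0.13  0.42 -0.13]
[244.4982429  255.44732504]
```

View pics/w38.png

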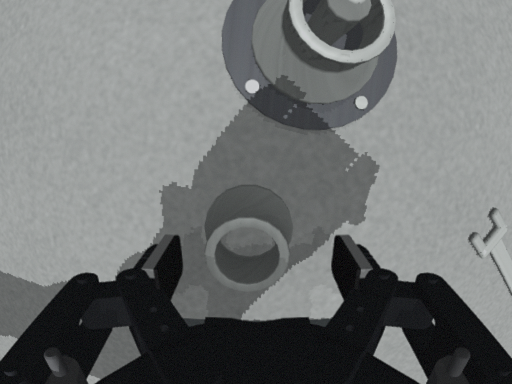

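Call:
servo_tool(deltas=[[0, 0.05, 0.06, -0.11, 0.05, -0.12, 0.8], [0, 0, 0, 0, 0.3, 0, 0.8], [0, 0, 0, 0, 0.1, 0, 0.8], [0, 0, 0, 0, 0, 0, 0.8], [0, 0, 0, 0, 0, 0, 0.8]])

```text
time: 38.7
tool_pos: [0.473, 0.205, 0.027]
ee_rot: [-0.702, -0.082, 0.078, 0.704]
ft_force: [-0.5, 0.1, 0.5]
width: 0.0771
```

```bash
python3 - <<'E'
from h import *
need([.4708,.2045,.0265],np.radians(13))
E
```

```text
pos [0.473 0.205 0.027] turn/5deg [-0.03 -0.    0.06] shift/40mm cur [-0.06  0.01 -0.  ] shift in final axes [-0.06  0.01 -0.  ]
```

Call:
servo_tool(deltas=[[0, 0, 0.05, -0.05, 0, 0, 0.5], [0, 0, 0, 0, 0, 0, -1], [0, 0, 0, 0, 0, 0, -1], [0, 0, 0, 0, 0, 0, -1], [0, 0, 0, 0, 0, 0, -1], [0, 0, 0, 0, 0, 0, -1], [0, 0, 0, 0, 0, 0, -1]])

```text
time: 39.4
tool_pos: [0.4709, 0.2046, 0.028]
ee_rot: [-0.702, -0.08, 0.08, 0.703]
ft_force: [0.1, 0.4, 0.5]
width: 0.0427
```

```bash
python3 - <<'E'
from h import *
need([.5648,.045,.16],np.radians(13))
im=viewer.camera('wrist'); cv2.imwrite('pics/w39.png',im)
E
```

```text
pos [0.4709 0.2046 0.028 ] turn/5deg [-0.02  0.    0.01] shift/40mm cur [ 1.39 -3.31 -4.41] shift in final axes [ 1.39 -3.3  -4.42]
```

View pics/w39.png

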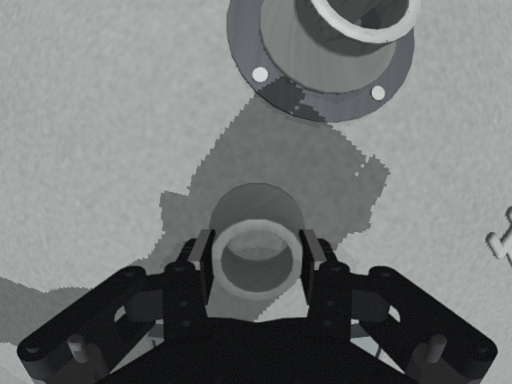

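Call:
servo_tool(deltas=[[0, 0, 0, 0, -0.3, 0, -1], [0, 0, 0, 0, -0.6, 0, -1], [0, 0, 0, 0, -0.7, 0, -1], [0, 0, 0, 0, -0.6, 0, -1], [0, 0, 0, 0.1, -0.3, -0.4, -1], [0, 0, 0, 0.25, 0, -0.75, -1], [0, 0, 0, 0.25, 0, -0.8, -1], [0, 0, 0, 0.25, 0, -0.8, -1], [0, 0, 0, 0.25, 0, -0.8, -1], [0, 0, 0, 0.15, 0, -0.5, -1], [0, 0, 0, 0, 0, 0, -1], [0, 0, 0, 0, 0, 0, -1]])

```text
time: 40.65
tool_pos: [0.5569, 0.0544, 0.1387]
ee_rot: [-0.701, -0.082, 0.082, 0.704]
ft_force: [0.6, -0.3, -2.2]
width: 0.0429
```

```bash
python3 - <<'E'
from h import *
need([.565,.044,.038],np.radians(13))
im=viewer.camera('wrist'); cv2.imwrite('pics/w40.png',im)
im=viewer.camera('top'); cv2.imwrite('pics/t40.png',im)
print(wproj([.5648,.045,.01]),wproj([.4701,.0683,.0105]),wproj([.4899,-.0175,.0105]))
E
```

```text
pos [0.5569 0.0544 0.1387] turn/5deg [-0.05  0.07  0.  ] shift/40mm cur [ 0.14  2.52 -0.31] shift in final axes [ 0.14  2.52 -0.3 ]
[261.22875646 197.17432266] [169.21812833 151.65307691] [175.32811715 237.95330366]
```

View pics/w40.png

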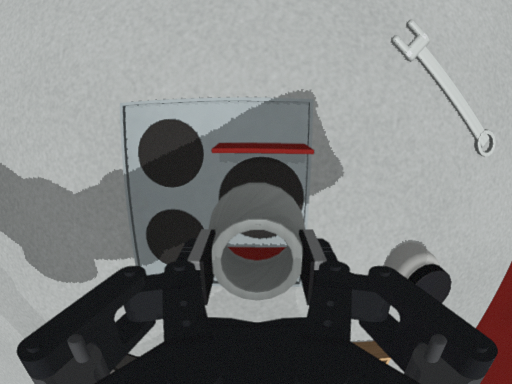

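View pics/t40.png

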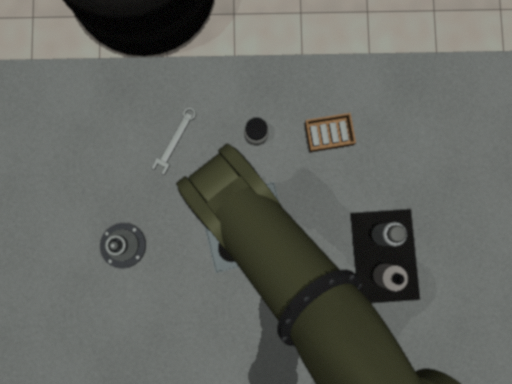

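Call:
servo_tool(deltas=[[0, 0.05, 0, 0.16, 0, -0.3, -1], [0, 0, 0, 0, 0.3, 0, -1], [0, 0, 0, 0, 0.5, 0, -1], [0, 0, 0, 0, 0, 0, -1], [0, 0, 0, 0, 0, 0, -1]])

```text
time: 41.25
tool_pos: [0.5655, 0.0477, 0.1052]
ee_rot: [-0.701, -0.083, 0.083, 0.704]
ft_force: [-1.4, 0.2, -2.1]
width: 0.0426
```

```bash
python3 - <<'E'
from h import *
need([.5655,.044,.038],np.radians(13))
im=viewer.camera('wrist'); cv2.imwrite('pics/w41.png',im)
print(wproj([.5648,.045,.01]),wproj([.4701,.0683,.0105]),wproj([.4899,-.0175,.0105]))
E
```

```text
pos [0.5655 0.0477 0.1052] turn/5deg [-0.05  0.1   0.01] shift/40mm cur [-0.02  1.68 -0.1 ] shift in final axes [-0.02  1.68 -0.09]
[253.94137292 197.93222955] [150.08960007 146.39521659] [158.39553822 243.37056428]
```

View pics/w41.png

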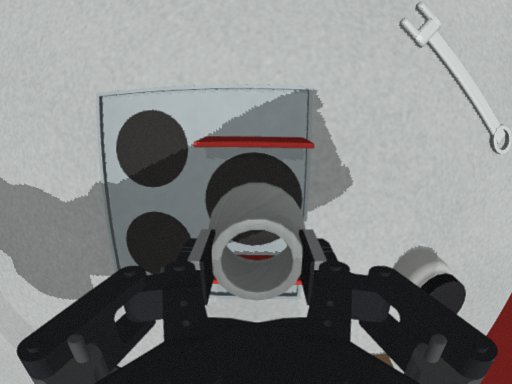

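Call:
servo_tool(deltas=[[-0.05, 0.1, 0, 0, 0, -0.1, -1], [0, 0, 0, 0, 0.4, 0, -1], [0, 0, 0, 0, 0.5, 0, -1], [0, 0, 0, 0, 0.4, 0, -1], [0, 0, 0, 0, 0, 0, -1], [0, 0, 0, 0, 0, 0, -1]])

```text
time: 41.9
tool_pos: [0.5694, 0.0436, 0.0559]
ee_rot: [0.703, 0.082, -0.077, -0.702]
ft_force: [-0.6, 0.8, -1.9]
width: 0.0426
```

```bash
python3 - <<'E'
from h import *
need([.5655,.044,.038],np.radians(13))
im=viewer.camera('wrist'); cv2.imwrite('pics/w42.png',im)
print(wproj([.5648,.045,.01]),wproj([.4701,.0683,.0105]),wproj([.4899,-.0175,.0105]))
E
```

```text
pos [0.5694 0.0436 0.0559] turn/5deg [ 0.02 -0.03  0.08] shift/40mm cur [-0.09  0.45  0.03] shift in final axes [-0.09  0.45  0.03]
[248.41424682 211.48858559] [120.10793217 149.62443325] [135.6870459  265.30864071]
```

View pics/w42.png

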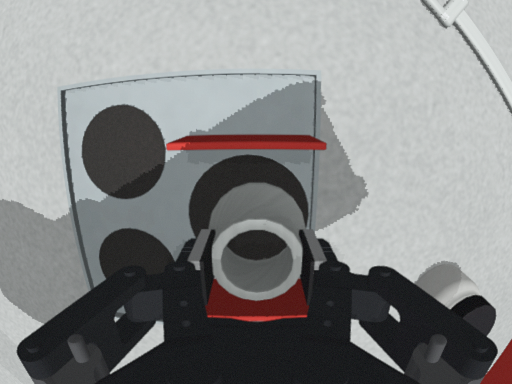

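Call:
servo_tool(deltas=[[0, 0, 0.08, -0.1, 0, 0.03, -1], [0, 0, 0, 0, 0.2, 0, -1], [0, 0, 0, 0, 0.15, 0, -1], [0, 0, 0, 0, 0, 0, -1], [0, 0, 0, 0, 0, 0, -1]])

```text
time: 42.45
tool_pos: [0.5662, 0.0439, 0.0432]
ee_rot: [0.704, 0.08, -0.078, -0.702]
ft_force: [-0.6, -0.3, -3.3]
width: 0.0432
```

```bash
python3 - <<'E'
from h import *
need([.5655,.044,.038],np.radians(13))
E
```

```text
pos [0.5662 0.0439 0.0432] turn/5deg [ 0.03 -0.04  0.04] shift/40mm cur [-0.02  0.13  0.01] shift in final axes [-0.02  0.13  0.01]
```

Call:
servo_tool(deltas=[[0, 0, 0, -0.02, 0.1, 0.01, -1], [0, 0, 0, 0, 0, 0, -1]])

```text
time: 42.65
tool_pos: [0.5653, 0.0441, 0.0389]
ee_rot: [0.704, 0.08, -0.078, -0.702]
ft_force: [-0.1, -0.4, -2.9]
width: 0.0425
```

Call:
servo_tool(deltas=[[0, 0, 0, -0.02, 0.08, 0, -1], [0, 0, 0, 0, 0, 0, -1]])

```text
time: 42.85
tool_pos: [0.566, 0.0442, 0.0386]
ee_rot: [0.704, 0.081, -0.076, -0.701]
ft_force: [0.1, -0.1, -2.6]
width: 0.0428
```

Call:
servo_tool(deltas=[[0, 0, 0, -0.02, 0.06, 0, -1], [0, 0, 0, 0, 0, 0, -1]])

```text
time: 43.05
tool_pos: [0.5666, 0.0442, 0.0384]
ee_rot: [0.705, 0.083, -0.075, -0.701]
ft_force: [0.0, -0.4, -3.8]
width: 0.0433
```

Call:
servo_tool(deltas=[[0, 0, 0, 0, 0.0, 0, 0], [0, 0, 0, 0, 0, 0, 0.4], [0, 0, 0, 0, 0, 0, 0.8], [0, 0, 0, 0, 0, 0, 0.8], [0, 0, 0, 0, 0, 0, 0.8]])

```text
time: 43.55
tool_pos: [0.567, 0.0444, 0.038]
ee_rot: [0.704, 0.083, -0.075, -0.701]
ft_force: [0.1, -0.6, -0.2]
width: 0.0767
```

```bash
python3 - <<'E'
from h import *
need([.5655,.044,.038],np.radians(13))
im=viewer.camera('wrist'); cv2.imwrite('pics/w43.png',im)
print(wproj([.5648,.045,.01]),wproj([.4701,.0683,.0105]),wproj([.5648,.045,.056]))
E
```

```text
pos [0.567  0.0444 0.038 ] turn/5deg [ 0.07 -0.04  0.13] shift/40mm cur [-0.04 -0.   -0.  ] shift in final axes [-0.04 -0.   -0.  ]
[251.18964008 223.24422242] [110.76656252 155.93682174] [250.67351588 259.45082049]
```

View pics/w43.png

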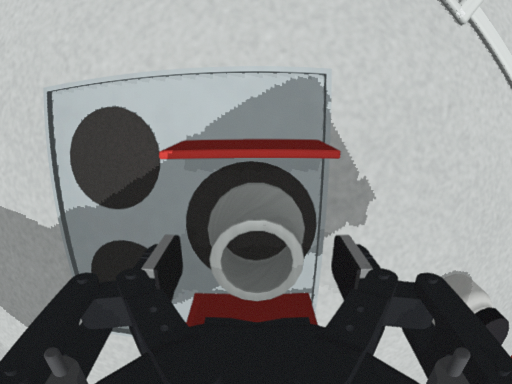

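Call:
servo_tool(deltas=[[0.07, 0, 0.13, 0, -0.6, 0, 0.8], [0, 0, 0, 0, -0.9, 0, 0.8], [0, 0, 0, 0, -0.9, 0, 0.8], [0, 0, 0, 0, -0.9, 0, 0.8], [0, 0, 0, -0.3, -0.4, -0.7, 0.8], [0, 0, 0, -0.4, 0, -0.85, 0.8], [0, 0, 0, -0.4, 0, -0.85, 0.8], [0, 0, 0, -0.4, 0, -0.85, 0.8], [0, 0, 0, -0.4, 0, -0.85, 0.8], [0, 0, 0, -0.4, 0, -0.85, 0.8], [0, 0, 0, -0.4, 0, -0.85, 0.8], [0, 0, 0, -0.4, 0, -0.85, 0.8]])

```text
time: 44.8
tool_pos: [0.5058, -0.2448, 0.1925]
ee_rot: [-0.701, -0.085, 0.083, 0.703]
ft_force: [0.5, -0.4, -0.3]
width: 0.0769
```

Call:
servo_tool(deltas=[[0, 0, 0, -0.4, 0, -0.8, 0.8], [0, 0, 0, -0.1, 0, -0.3, 0.8], [0, 0, 0, 0, 0, 0, 0.8], [0, 0, 0, 0, 0, 0, 0.8]])

```text
time: 45.2
tool_pos: [0.4936, -0.3001, 0.1912]
ee_rot: [-0.702, -0.081, 0.08, 0.703]
ft_force: [0.2, 0.2, -0.4]
width: 0.0766
```

```bash
python3 - <<'E'
from h import *
need([.494,-.297,.062],np.radians(13))
im=viewer.camera('wrist'); cv2.imwrite('pics/w44.png',im)
t=viewer.camera('top'); cv2.imwrite('pics/t44.png',t)
print(wproj([.494,-.297,.126]),wproj([.494,-.297,.104]))
cv2.imwrite('pics/t44z.png',cv2.resize(t[170:285,90:300],None,fx=3.8,fy=3.8,interpolation=cv2.INTER_CUBIC))
print([proj('top',p).round(1) for p in ([.5648,.045,.056],[.5648,.045,.01],[.483,.329,.072])])
E
```

```text
pos [ 0.4936 -0.3001  0.1912] turn/5deg [-0.02  0.01  0.02] shift/40mm cur [0.02 3.23 0.07] shift in final axes [0.03 3.23 0.07]
[255.79639813 203.40526436] [255.81897281 195.10657133]
[array([239.6, 207.2]), array([240.2, 208.6]), array([115.2, 244.9])]
```

View pics/w44.png

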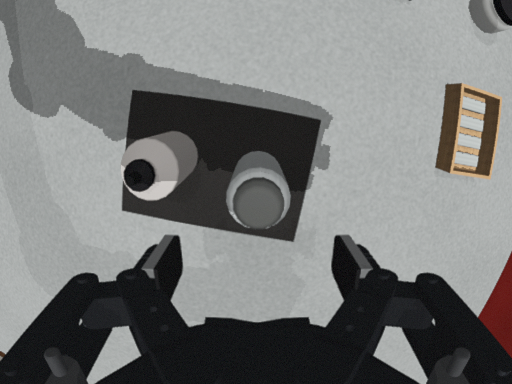

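View pics/t44z.png

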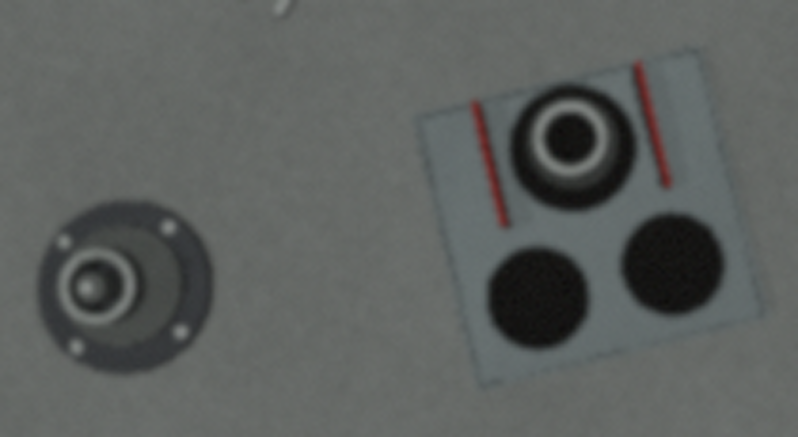

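Call:
servo_tool(deltas=[[0, 0, 0, 0.06, 0.2, 0.08, 0.8], [0, 0, 0, 0.02, 0.7, 0.02, 0.8], [0, 0, 0, 0, 0.9, 0, 0.8], [0, 0, 0, 0, 0.7, 0, 0.8], [0, 0, 0, 0, 0.4, 0, 0.8], [0, 0, 0, 0, 0, 0, 0.8], [0, 0, 0, 0, 0, 0, 0.8]])

```text
time: 46.0
tool_pos: [0.5016, -0.2817, 0.0719]
ee_rot: [-0.7, -0.089, 0.085, 0.703]
ft_force: [0.7, -0.2, -0.2]
width: 0.0766
```

```bash
python3 - <<'E'
from h import *
need([.4955,-.297,.063],np.radians(13))
im=viewer.camera('wrist'); cv2.imwrite('pics/w45.png',im)
E
```

```text
pos [ 0.5016 -0.2817  0.0719] turn/5deg [-0.04  0.23  0.08] shift/40mm cur [-0.24  0.22 -0.34] shift in final axes [-0.23  0.22 -0.34]
```

View pics/w45.png

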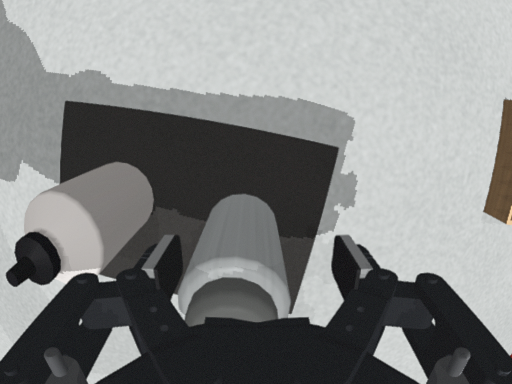

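Call:
servo_tool(deltas=[[-0.04, 0.2, 0.08, -0.22, 0, -0.3, 0.8], [0, 0, 0, 0, 0, 0, 0.8], [0, 0, 0, 0, 0, 0, 0.8]])

```text
time: 46.35
tool_pos: [0.4971, -0.297, 0.0747]
ee_rot: [0.704, 0.081, -0.079, -0.701]
ft_force: [0.6, 0.1, 0.2]
width: 0.0771
```

```bash
python3 - <<'E'
from h import *
need([.4955,-.297,.063],np.radians(13))
im=viewer.camera('wrist'); cv2.imwrite('pics/w46.png',im)
E
```

```text
pos [ 0.4971 -0.297   0.0747] turn/5deg [0.04 0.01 0.03] shift/40mm cur [-0.04  0.29  0.01] shift in final axes [-0.04  0.29  0.01]
```

View pics/w46.png

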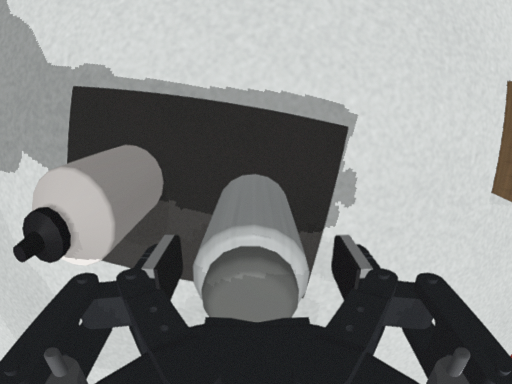

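Call:
servo_tool(deltas=[[0.03, 0, 0, -0.06, 0.1, 0, 0.8], [0, 0, 0, 0, 0.18, 0, 0.8], [0, 0, 0, 0, 0, 0, 0.8], [0, 0, 0, 0, 0, 0, 0.8]])

```text
time: 46.8
tool_pos: [0.4942, -0.2984, 0.0629]
ee_rot: [0.703, 0.081, -0.079, -0.702]
ft_force: [0.5, -0.1, 0.3]
width: 0.0766
```

Call:
servo_tool(deltas=[[0, 0, 0, -0.02, 0, 0, 0.5], [0, 0, 0, 0, 0, 0, -1], [0, 0, 0, 0, 0, 0, -1], [0, 0, 0, 0, 0, 0, -1], [0, 0, 0, 0, 0, 0, -1], [0, 0, 0, 0, 0, 0, -1]], newtons=60)

```text
time: 47.4
tool_pos: [0.4937, -0.2982, 0.0629]
ee_rot: [0.703, 0.081, -0.079, -0.702]
ft_force: [-0.0, -0.2, -0.6]
width: 0.0512
```

```bash
python3 - <<'E'
from h import *
need([.4899,-.0175,.17],np.radians(13))
im=viewer.camera('wrist'); cv2.imwrite('pics/w47.png',im)
E
```

```text
pos [ 0.4937 -0.2982  0.0629] turn/5deg [0.02 0.   0.03] shift/40mm cur [ 1.49 -2.68  6.86] shift in final axes [ 1.49 -2.68  6.86]
```

View pics/w47.png

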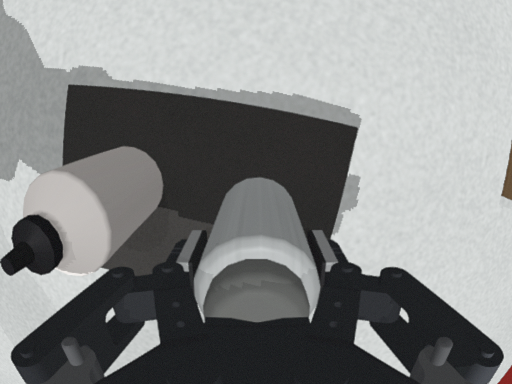

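Call:
servo_tool(deltas=[[0, 0, 0, 0, -0.3, 0, -1], [0, 0, 0, 0, -0.6, 0, -1], [0, 0, 0, 0, -0.7, 0, -1], [0, 0, 0, 0, -0.7, 0, -1], [0, 0, 0, 0.1, -0.3, 0.4, -1], [0, 0, 0, 0.2, 0, 0.7, -1], [0, 0, 0, 0.2, 0, 0.9, -1], [0, 0, 0, 0.2, 0, 0.9, -1], [0, 0, 0, 0.2, 0, 0.9, -1], [0, 0, 0, 0.2, 0, 0.9, -1], [0, 0, 0, 0.2, 0, 0.9, -1], [0, 0, 0, 0.2, 0, 0.8, -1]])

```text
time: 48.65
tool_pos: [0.4893, -0.0235, 0.1732]
ee_rot: [-0.702, -0.078, 0.078, 0.704]
ft_force: [1.5, 0.9, -3.2]
width: 0.0517
```

Call:
servo_tool(deltas=[[0, 0, 0, 0.1, 0, 0.5, -1], [0, 0, 0, 0, 0, 0, -1], [0, 0, 0, 0, 0, 0, -1]])

```text
time: 48.95
tool_pos: [0.486, 0.0067, 0.1743]
ee_rot: [-0.701, -0.082, 0.083, 0.704]
ft_force: [0.3, 0.3, -2.4]
width: 0.0515
```

```bash
python3 - <<'E'
from h import *
need([.4903,-.0175,.069],np.radians(13))
im=viewer.camera('wrist'); cv2.imwrite('pics/w48.png',im)
print(wproj([.4899,-.0175,.0105]),wproj([.4701,.0683,.0105]))
E
```

```text
pos [0.486  0.0067 0.1743] turn/5deg [-0.05  0.08 -0.01] shift/40mm cur [-0.03  2.63 -0.62] shift in final axes [-0.03  2.63 -0.61]
[253.93565456 199.74807285] [254.35139188 116.87133195]
```

View pics/w48.png

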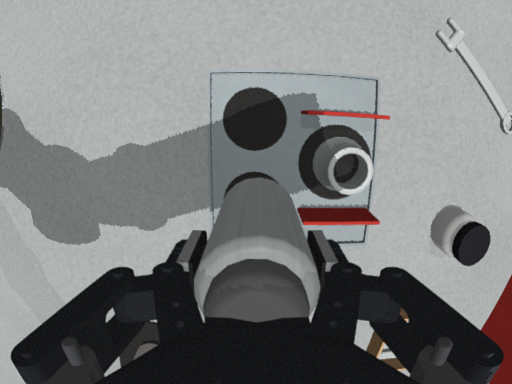

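Call:
servo_tool(deltas=[[-0.05, 0.08, 0, -0.03, 0, -0.35, -1], [0, 0, 0, 0, 0.3, -0.3, -1], [0, 0, 0, 0, 0.6, 0, -1], [0, 0, 0, 0, 0.6, 0, -1], [0, 0, 0, 0, 0.4, 0, -1], [0, 0, 0, 0, 0, 0, -1], [0, 0, 0, 0, 0, 0, -1]])

```text
time: 49.7
tool_pos: [0.4905, -0.0343, 0.0913]
ee_rot: [0.704, 0.072, -0.075, -0.702]
ft_force: [-0.2, 0.6, -1.7]
width: 0.0516
```

```bash
python3 - <<'E'
from h import *
need([.4903,-.0175,.069],np.radians(13))
im=viewer.camera('wrist'); cv2.imwrite('pics/w49.png',im)
print(wproj([.4899,-.0175,.0105]),wproj([.4701,.0683,.0105]))
E
```

```text
pos [ 0.4905 -0.0343  0.0913] turn/5deg [ 0.03 -0.21 -0.05] shift/40mm cur [0.08 0.56 0.41] shift in final axes [0.09 0.56 0.41]
[259.47280975 178.87754293] [257.39787543  63.08617411]
```

View pics/w49.png

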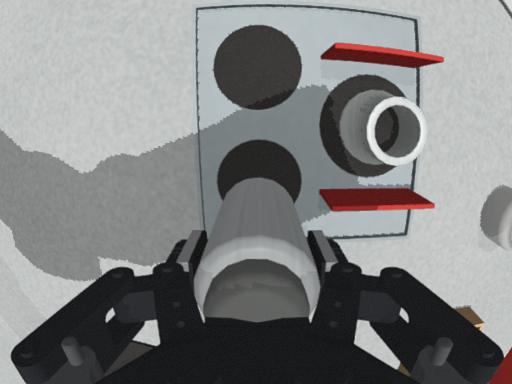

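Call:
servo_tool(deltas=[[0, -0.2, 0, 0.08, 0, 0.4, -1], [0, 0, 0, 0, 0, 0, -1], [0, 0, 0, 0, 0.2, 0, -1], [0, 0, 0, 0, 0, 0, -1], [0, 0, 0, 0, 0, 0, -1]])

```text
time: 50.25
tool_pos: [0.4921, -0.0171, 0.085]
ee_rot: [0.704, 0.08, -0.08, -0.701]
ft_force: [-0.6, -0.5, -2.9]
width: 0.0515
```

```bash
python3 - <<'E'
from h import *
need([.4903,-.018,.069],np.radians(13))
E
```

```text
pos [ 0.4921 -0.0171  0.085 ] turn/5deg [ 0.05 -0.   -0.  ] shift/40mm cur [-0.05  0.4  -0.01] shift in final axes [-0.05  0.4  -0.01]
```

Call:
servo_tool(deltas=[[0.05, 0, 0, -0.05, 0.15, -0.02, -1], [0, 0, 0, 0, 0.15, 0, -1], [0, 0, 0, 0, 0, 0, -1], [0, 0, 0, 0, 0, 0, -1]])

```text
time: 50.65
tool_pos: [0.49, -0.019, 0.0718]
ee_rot: [0.703, 0.079, -0.08, -0.703]
ft_force: [-0.1, -0.2, -3.0]
width: 0.0514
```

```bash
python3 - <<'E'
from h import *
need([.4903,-.018,.069],np.radians(13))
im=viewer.camera('wrist'); cv2.imwrite('pics/w50.png',im)
print(wproj([.4899,-.0175,.0105]),wproj([.4701,.0683,.0105]))
E
```

```text
pos [ 0.49   -0.019   0.0718] turn/5deg [-0.   -0.01 -0.01] shift/40mm cur [0.01 0.07 0.02] shift in final axes [0.01 0.07 0.02]
[255.51360161 205.90098637] [255.30667757  80.73700496]
```

View pics/w50.png

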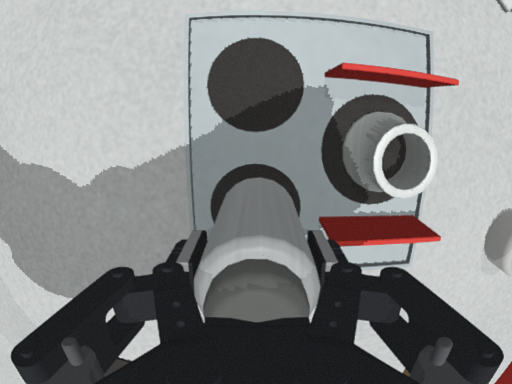

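```bash
python3 - <<'E'
from h import *
pos,rot=pose()
for u,v,z in [(256,163.5,.0105),(256,177.5,.0129),(256,177.5,.0105),(208,85,.0105),(303,85,.0105),(255,38,.0105),(255,131.5,.0105)]:
    X=wray(u,v,z);print(u,v,X.round(4),rot.inv().apply(X-pos).round(4))
E
```

```text
256 163.5 [0.4833 0.0127 0.0105] [0.0007 0.0614 0.0324]
256 177.5 [0.4854 0.0035 0.0129] [0.0007 0.059  0.023 ]
256 177.5 [0.4856 0.003  0.0105] [0.0007 0.0614 0.0224]
208 85 [0.4393 0.0589 0.0105] [-0.0319  0.0614  0.0872]
303 85 [0.5021 0.0732 0.0105] [0.0325 0.0613 0.0872]
255 38 [0.4631 0.0977 0.0105] [0.     0.0614 0.1197]
255 131.5 [0.4777 0.0343 0.0105] [-0.      0.0614  0.0547]
```

Call:
servo_tool(deltas=[[0, 0, 0, 0, 0, 0.1, -1], [0, 0, 0, 0, 0.08, 0, -1], [0, 0, 0, 0, 0, 0, -1]])

```text
time: 51.0
tool_pos: [0.4894, -0.0144, 0.069]
ee_rot: [0.703, 0.08, -0.08, -0.703]
ft_force: [0.2, 0.0, -2.6]
width: 0.0513
```

Call:
servo_tool(deltas=[[0, 0, 0, 0, 0.06, 0.02, -1], [0, 0, 0, 0, 0, 0, -1]])

```text
time: 51.2
tool_pos: [0.4903, -0.0141, 0.0691]
ee_rot: [0.704, 0.081, -0.079, -0.701]
ft_force: [-0.8, -0.6, -2.7]
width: 0.0514
```

```bash
python3 - <<'E'
from h import *
need([.4903,-.014,.069],np.radians(13));print(bot.state()['ft_force'])
E
```

```text
pos [ 0.4903 -0.0141  0.0691] turn/5deg [ 0.05 -0.01  0.03] shift/40mm cur [0. 0. 0.] shift in final axes [0. 0. 0.]
[-0.80510201 -0.63847351 -2.74395043]
```

Call:
servo_tool(deltas=[[0.05, 0, 0, 0, 0.05, 0, -1], [0, 0, 0, 0, 0, 0, -1]])

```text
time: 51.4
tool_pos: [0.4909, -0.0139, 0.0689]
ee_rot: [0.703, 0.081, -0.078, -0.702]
ft_force: [-0.5, 0.5, -4.0]
width: 0.0516
```

Call:
servo_tool(deltas=[[0, 0, 0, 0, 0, 0, 0.3], [0, 0, 0, 0, 0, 0, 0.6], [0, 0, 0, 0, 0, 0, 0.7], [0, 0, 0, 0, 0, 0, 0.7]])

```text
time: 51.8
tool_pos: [0.4915, -0.0138, 0.0685]
ee_rot: [0.703, 0.082, -0.078, -0.702]
ft_force: [0.2, -0.2, -0.6]
width: 0.0726
```

```bash
python3 - <<'E'
from h import *
need([.4903,-.014,.069],np.radians(13));print(bot.state()['ft_force'])
im=viewer.camera('wrist'); cv2.imwrite('pics/w51.png',im)
E
```

```text
pos [ 0.4915 -0.0138  0.0685] turn/5deg [ 0.01 -0.01  0.06] shift/40mm cur [-0.03 -0.01  0.  ] shift in final axes [-0.03 -0.01  0.  ]
[ 0.16331123 -0.17615839 -0.56322354]
```

View pics/w51.png

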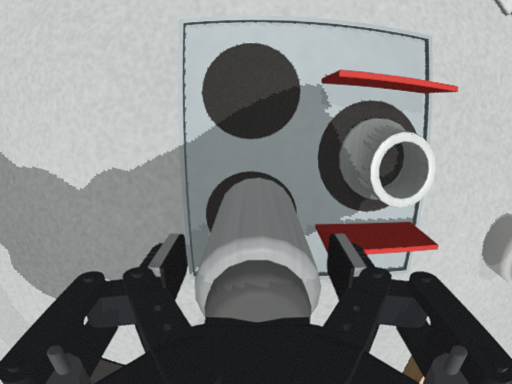

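Call:
servo_tool(deltas=[[0, 0, 0.05, 0, -0.6, 0, 0.75], [0, 0, 0, 0, -0.9, 0, 0.75], [0, 0, 0, 0, -0.9, 0, 0.75], [0, 0, 0, 0, -0.7, 0, 0.75], [0, 0, 0, -0.3, 0, -0.5, 0.8], [0, 0, 0, -0.5, 0, -0.8, 0.8], [0, 0, 0, -0.5, 0, -0.8, 0.8], [0, 0, 0, -0.5, 0, -0.8, 0.8], [0, 0, 0, -0.5, 0, -0.8, 0.8], [0, 0, 0, -0.5, 0, -0.8, 0.8], [0, 0, 0, -0.5, 0, -0.8, 0.8], [0, 0, 0, -0.4, 0, -0.6, 0.8]])

```text
time: 53.05
tool_pos: [0.3998, -0.2813, 0.1969]
ee_rot: [-0.702, -0.085, 0.083, 0.703]
ft_force: [0.4, -0.2, -0.1]
width: 0.0771
```

Call:
servo_tool(deltas=[[0, 0, 0, -0.1, 0, -0.2, 0.8], [0, 0, 0, 0, 0, 0, 0.8], [0, 0, 0, 0, 0, 0, 0.8]])

```text
time: 53.35
tool_pos: [0.3958, -0.2934, 0.196]
ee_rot: [-0.702, -0.082, 0.081, 0.703]
ft_force: [0.3, 0.8, 0.3]
width: 0.0769
```

```bash
python3 - <<'E'
from h import *
need([.398,-.301,.067],np.radians(13))
im=viewer.camera('wrist'); cv2.imwrite('pics/w52.png',im)
t=viewer.camera('top'); cv2.imwrite('pics/t52.png',t)
print(wproj([.398,-.301,.134]),wproj([.398,-.301,.092]))
cv2.imwrite('pics/t52z.png',cv2.resize(t[170:285,190:300],None,fx=5,fy=5,interpolation=cv2.INTER_CUBIC))
print(proj('top',[.4899,-.0175,.132]),proj('top',[.4913,-.0156,.132]))
E
```

```text
pos [ 0.3958 -0.2934  0.196 ] turn/5deg [-0.02  0.04  0.03] shift/40mm cur [ 0.    3.22 -0.21] shift in final axes [ 0.01  3.22 -0.2 ]
[254.76760723 218.46045844] [254.90895292 201.46906825]
[268.08288581 238.84674335] [267.1869554  238.21060539]
```

View pics/w52.png

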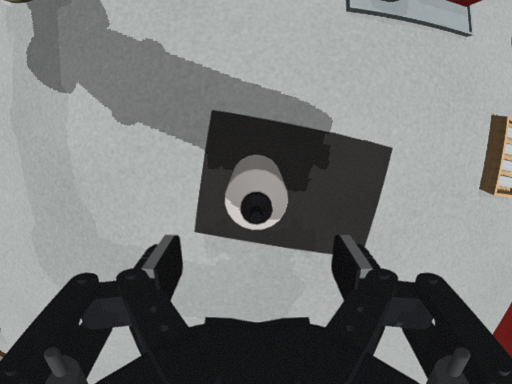

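View pics/t52z.png

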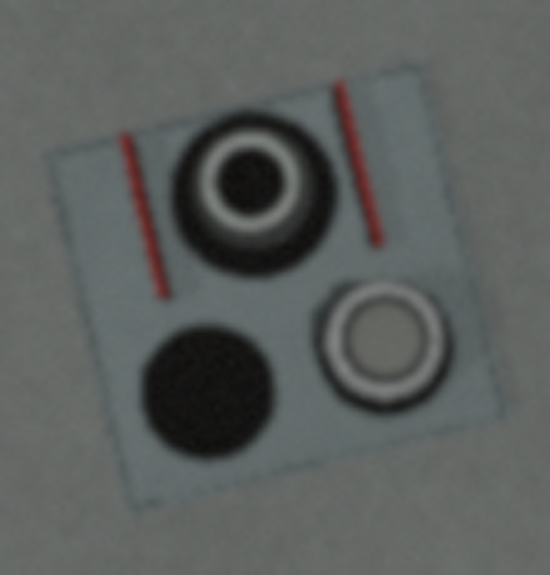

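Call:
servo_tool(deltas=[[0, 0.04, 0, 0.03, 0, -0.15, 0.8], [0, 0, 0, 0, 0.4, -0.05, 0.8], [0, 0, 0, 0, 0.7, -0.05, 0.8], [0, 0, 0, 0, 0.7, -0.05, 0.8], [0, 0, 0, 0, 0, 0, 0.8], [0, 0, 0, 0, 0, 0, 0.8]])

```text
time: 54.05
tool_pos: [0.4064, -0.3005, 0.1246]
ee_rot: [0.702, 0.087, -0.082, -0.702]
ft_force: [1.0, 0.1, 0.3]
width: 0.0768
```

```bash
python3 - <<'E'
from h import *
need([.399,-.2995,.067],np.radians(13))
im=viewer.camera('wrist'); cv2.imwrite('pics/w53.png',im)
print(wproj([.399,-.2995,.092]))
E
```

```text
pos [ 0.4064 -0.3005  0.1246] turn/5deg [0.02 0.14 0.08] shift/40mm cur [-0.18  1.44  0.07] shift in final axes [-0.17  1.44  0.06]
[243.75195471 218.15130207]
```

View pics/w53.png

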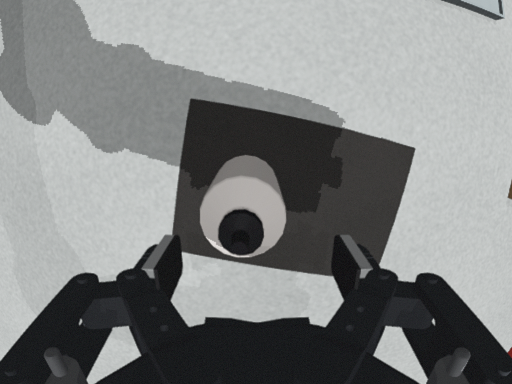

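Call:
servo_tool(deltas=[[0, 0.14, 0.08, -0.2, 0, 0.05, 0.8], [0, 0, 0, -0.03, 0.4, 0, 0.8], [0, 0, 0, 0, 0.5, 0, 0.8], [0, 0, 0, 0, 0.1, 0, 0.8], [0, 0, 0, 0, 0, 0, 0.8]])

```text
time: 54.6
tool_pos: [0.398, -0.3023, 0.0897]
ee_rot: [0.706, 0.08, -0.077, -0.699]
ft_force: [0.6, -0.1, 0.5]
width: 0.0772
```

```bash
python3 - <<'E'
from h import *
need([.399,-.2995,.067],np.radians(13))
im=viewer.camera('wrist'); cv2.imwrite('pics/w54.png',im)
print(wproj([.399,-.2995,.092]))
E
```

```text
pos [ 0.398  -0.3023  0.0897] turn/5deg [ 0.11 -0.04  0.04] shift/40mm cur [0.04 0.57 0.07] shift in final axes [0.04 0.57 0.06]
[257.53393136 242.15305967]
```

View pics/w54.png

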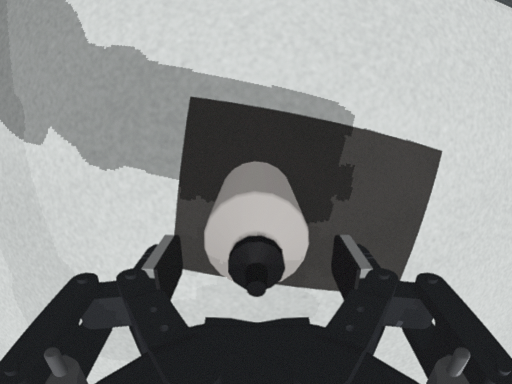

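Call:
servo_tool(deltas=[[0.1, 0, 0.04, 0.02, 0.1, 0.06, 0.8], [0, 0, 0, 0, 0.3, 0, 0.8], [0, 0, 0, 0, 0.15, 0, 0.8], [0, 0, 0, 0, 0, 0, 0.8], [0, 0, 0, 0, 0, 0, 0.8]])

```text
time: 55.15
tool_pos: [0.3992, -0.3003, 0.0681]
ee_rot: [0.704, 0.079, -0.078, -0.702]
ft_force: [0.2, 1.0, -0.1]
width: 0.0769
```

```bash
python3 - <<'E'
from h import *
need([.399,-.2995,.067],np.radians(13))
E
```

```text
pos [ 0.3992 -0.3003  0.0681] turn/5deg [ 0.03 -0.05  0.01] shift/40mm cur [-0.    0.03  0.02] shift in final axes [-0.    0.03  0.02]
```

Call:
servo_tool(deltas=[[0, 0, 0, 0, 0.03, 0, 0.6], [0, 0, 0, 0, 0, 0, -1], [0, 0, 0, 0, 0, 0, -1], [0, 0, 0, 0, 0, 0, -1], [0, 0, 0, 0, 0, 0, -1], [0, 0, 0, 0, 0, 0, -1]], newtons=60)

```text
time: 55.75
tool_pos: [0.399, -0.3005, 0.0675]
ee_rot: [0.704, 0.079, -0.078, -0.702]
ft_force: [-0.3, -0.0, -1.0]
width: 0.054
```

```bash
python3 - <<'E'
from h import *
need([.4701,.0683,.17],np.radians(13))
im=viewer.camera('wrist'); cv2.imwrite('pics/w55.png',im)
E
```

```text
pos [ 0.399  -0.3005  0.0675] turn/5deg [ 0.04 -0.05  0.01] shift/40mm cur [ 3.77 -2.59  8.59] shift in final axes [ 3.81 -2.56  8.58]
```

View pics/w55.png

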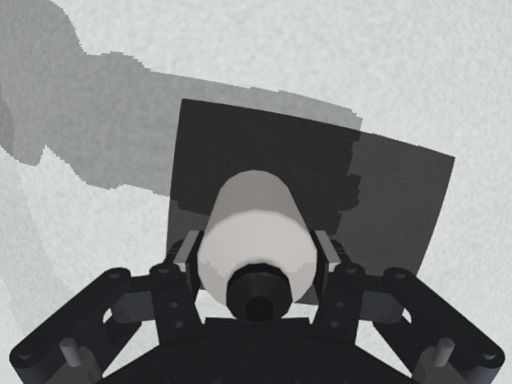

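Call:
servo_tool(deltas=[[0, 0, 0, 0, -0.3, 0, -1], [0, 0, 0, 0, -0.6, 0, -1], [0, 0, 0, 0, -0.8, 0, -1], [0, 0, 0, 0, -0.8, 0, -1], [0, 0, 0, 0, -0.8, 0, -1], [0, 0, 0, 0, -0.6, 0, -1], [0, 0, 0, 0, 0, 0, -1]])

```text
time: 56.5
tool_pos: [0.3977, -0.2975, 0.2321]
ee_rot: [-0.702, -0.079, 0.08, 0.703]
ft_force: [-0.1, -0.3, -3.0]
width: 0.0542
```

Call:
servo_tool(deltas=[[0, 0, 0, 0.1, -0.05, 0.4, -1], [0, 0, 0, 0.2, 0, 0.7, -1], [0, 0, 0, 0.25, 0, 0.85, -1], [0, 0, 0, 0.25, 0, 0.85, -1], [0, 0, 0, 0.3, 0, 0.85, -1], [0, 0, 0, 0.3, 0, 0.85, -1], [0, 0, 0, 0.4, 0, 0.85, -1], [0, 0, 0, 0.5, 0, 0.85, -1], [0, 0, 0, 0.5, 0, 0.85, -1], [0, 0, 0, 0.4, 0, 0.6, -1], [0, 0, 0, 0, 0, 0, -1], [0, 0, 0, 0, 0, 0, -1]])

```text
time: 57.7
tool_pos: [0.4418, 0.0521, 0.2268]
ee_rot: [-0.699, -0.076, 0.089, 0.706]
ft_force: [-0.6, -0.2, -3.1]
width: 0.0543
```

```bash
python3 - <<'E'
from h import *
need([.4701,.0683,.0735],np.radians(13))
im=viewer.camera('wrist'); cv2.imwrite('pics/w56.png',im)
print(wproj([.4701,.0683,.0105]),wproj([.5648,.045,.01]))
E
```

```text
pos [0.4418 0.0521 0.2268] turn/5deg [-0.13  0.07 -0.2 ] shift/40mm cur [0.85 3.82 0.19] shift in final axes [0.78 3.83 0.24]
[284.13331859 162.09860976] [349.66479639 197.14400627]
```

View pics/w56.png

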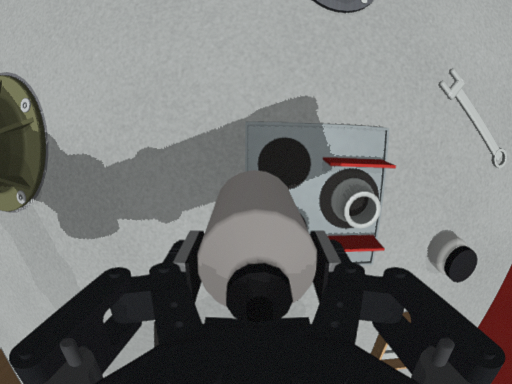

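Call:
servo_tool(deltas=[[-0.13, 0.07, -0.2, 0.45, 0, 0.15, -1], [0, 0, 0, 0.4, 0, 0.1, -1], [0, 0, 0, 0, 0, 0, -1], [0, 0, 0, 0, 0.4, 0, -1], [0, 0, 0, 0, 0.6, 0, -1], [0, 0, 0, 0, 0.4, 0, -1], [0, 0, 0, 0, 0, 0, -1], [0, 0, 0, 0, 0, 0, -1]])

```text
time: 58.55
tool_pos: [0.4668, 0.0599, 0.1668]
ee_rot: [0.705, 0.073, -0.079, -0.701]
ft_force: [0.5, 1.0, -2.6]
width: 0.0543
```

```bash
python3 - <<'E'
from h import *
need([.4701,.0683,.0735],np.radians(13))
im=viewer.camera('wrist'); cv2.imwrite('pics/w57.png',im)
print(wproj([.4701,.0683,.0105]),wproj([.5648,.045,.01]))
E
```

```text
pos [0.4668 0.0599 0.1668] turn/5deg [ 0.05 -0.14 -0.1 ] shift/40mm cur [0.15 2.33 0.2 ] shift in final axes [0.13 2.33 0.18]
[261.79719472 170.45053058] [341.72005039 209.66932566]
```

View pics/w57.png

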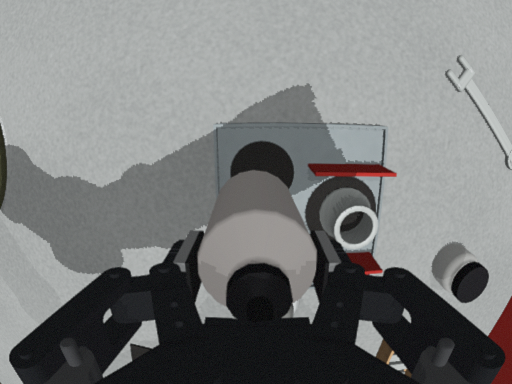

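Call:
servo_tool(deltas=[[0.05, -0.14, -0.1, 0.15, 0, 0.2, -1], [0, 0, 0, 0, 0, 0, -1], [0, 0, 0, 0, 0.4, 0, -1], [0, 0, 0, 0, 0.5, 0, -1], [0, 0, 0, 0, 0.5, 0, -1], [0, 0, 0, 0, 0, 0, -1], [0, 0, 0, 0, 0, 0, -1]])

```text
time: 59.3
tool_pos: [0.4752, 0.0713, 0.1144]
ee_rot: [-0.702, -0.084, 0.076, 0.703]
ft_force: [0.3, -1.0, -2.7]
width: 0.0543
```

```bash
python3 - <<'E'
from h import *
need([.4701,.0683,.0735],np.radians(13))
im=viewer.camera('wrist'); cv2.imwrite('pics/w58.png',im)
print(wproj([.4701,.0683,.0105]),wproj([.5648,.045,.01]))
E
```

```text
pos [0.4752 0.0713 0.1144] turn/5deg [0.01 0.01 0.12] shift/40mm cur [-0.15  1.02 -0.04] shift in final axes [-0.14  1.02 -0.05]
[247.65874453 193.8451666 ] [341.11018269 238.4712721 ]
```

View pics/w58.png

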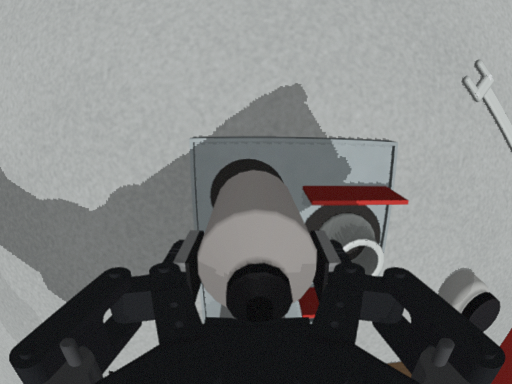

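Call:
servo_tool(deltas=[[0, 0, 0.1, -0.15, 0, -0.04, -1], [0, 0, 0, -0.02, 0.3, 0, -1], [0, 0, 0, 0, 0.4, 0, -1], [0, 0, 0, 0, 0.1, 0, -1], [0, 0, 0, 0, 0, 0, -1], [0, 0, 0, 0, 0, 0, -1]])

```text
time: 59.95
tool_pos: [0.4701, 0.0679, 0.0834]
ee_rot: [0.703, 0.082, -0.077, -0.702]
ft_force: [0.6, -0.1, -3.1]
width: 0.054
```

```bash
python3 - <<'E'
from h import *
need([.4701,.0683,.0735],np.radians(13))
im=viewer.camera('wrist'); cv2.imwrite('pics/w59.png',im)
print(wproj([.4701,.0683,.0105]))
E
```

```text
pos [0.4701 0.0679 0.0834] turn/5deg [ 0.02 -0.01  0.07] shift/40mm cur [0.   0.25 0.01] shift in final axes [0.   0.25 0.01]
[254.62738254 202.27318115]
```

View pics/w59.png

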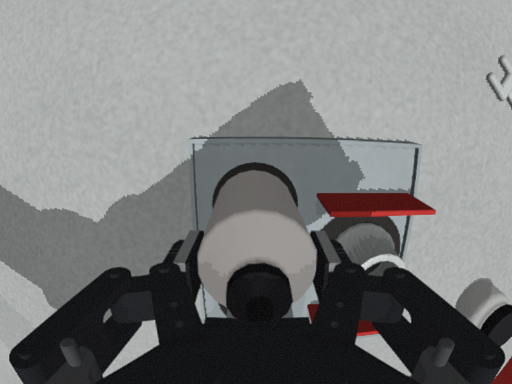

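Call:
servo_tool(deltas=[[0, 0, 0.06, 0, 0.13, 0, -1], [0, 0, 0, 0, 0.06, 0, -1], [0, 0, 0, 0, 0, 0, -1]])

```text
time: 60.3
tool_pos: [0.4709, 0.068, 0.0761]
ee_rot: [0.703, 0.081, -0.079, -0.702]
ft_force: [0.3, 1.0, -2.4]
width: 0.0537
```

Call:
servo_tool(deltas=[[0, 0, 0, 0, 0.08, 0, -1], [0, 0, 0, 0, 0, 0, -1]])

```text
time: 60.5
tool_pos: [0.4712, 0.0683, 0.0734]
ee_rot: [0.703, 0.081, -0.078, -0.702]
ft_force: [-2.1, 0.2, 0.4]
width: 0.0538
```

Call:
servo_tool(deltas=[[0, 0, 0, 0, 0.07, 0, -1], [0, 0, 0, 0, 0, 0, -1]])

```text
time: 60.7
tool_pos: [0.4713, 0.0685, 0.0739]
ee_rot: [0.705, 0.082, -0.078, -0.701]
ft_force: [1.3, 0.7, -3.5]
width: 0.0539
```

Contact at the expected height. Release.

Call:
servo_tool(deltas=[[0.05, 0, 0, -0.02, 0.05, 0, -1], [0, 0, 0, 0, 0, 0, 0.3], [0, 0, 0, 0, 0, 0, 0.6], [0, 0, 0, 0, 0, 0, 0.7], [0, 0, 0, 0, 0, 0, 0.7]])

```text
time: 61.2
tool_pos: [0.4718, 0.0689, 0.0728]
ee_rot: [0.703, 0.083, -0.077, -0.702]
ft_force: [-0.4, -0.3, 0.8]
width: 0.0725
```

```bash
python3 - <<'E'
from h import *
need([.4701,.0683,.0735],np.radians(13))
im=viewer.camera('wrist'); cv2.imwrite('pics/w60.png',im)
E
```

```text
pos [0.4718 0.0689 0.0728] turn/5deg [ 0.02 -0.01  0.11] shift/40mm cur [-0.04 -0.02 -0.  ] shift in final axes [-0.04 -0.02 -0.  ]
```

View pics/w60.png

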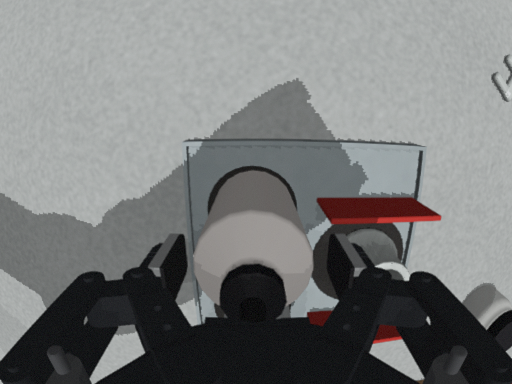

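Rise straight up, then move clear and take a last look.

Call:
servo_tool(deltas=[[0, 0, 0.1, -0.03, -0.5, 0, 0.7], [0, 0, 0, 0, -0.8, 0, 0.7], [0, 0, 0, 0, -0.9, 0, 0.7], [0, 0, 0, 0, -0.9, 0, 0.7], [0, 0, 0, 0, -0.7, 0, 0.7], [0, 0, 0, -0.3, 0, -0.7, 0.7], [0, 0, 0, -0.3, 0, -0.9, 0.7], [0, 0, 0, -0.3, 0, -0.9, 0.7], [0, 0, 0, -0.3, 0, -0.9, 0.7], [0, 0, 0, -0.3, 0, -0.9, 0.7], [0, 0, 0, -0.3, 0, -0.9, 0.7], [0, 0, 0, 0, 0, -0.6, 0.7]])

```text
time: 62.45
tool_pos: [0.4523, -0.1773, 0.2304]
ee_rot: [-0.702, -0.084, 0.084, 0.702]
ft_force: [0.3, 0.9, -0.6]
width: 0.0724
```

Call:
servo_tool(deltas=[[0, 0, 0, 0, 0, -0.5, 0.7], [0, 0, 0, 0, 0, 0, 0.7], [0, 0, 0, 0, 0, 0, 0.7]])

```text
time: 62.75
tool_pos: [0.4562, -0.2018, 0.2293]
ee_rot: [-0.702, -0.081, 0.081, 0.703]
ft_force: [0.2, 0.4, 0.5]
width: 0.0725
```

```bash
python3 - <<'E'
from h import *
t=viewer.camera('top'); cv2.imwrite('pics/tf.png',t)
s=viewer.camera('scene'); cv2.imwrite('pics/sf.png',cv2.resize(s[100:300,100:440],None,fx=2.3,fy=2.3,interpolation=cv2.INTER_CUBIC))
cv2.imwrite('pics/tfz.png',cv2.resize(t[90:285,90:370],None,fx=2.8,fy=2.8,interpolation=cv2.INTER_CUBIC))
cv2.imwrite('pics/tfr.png',cv2.resize(t[170:285,190:300],None,fx=5,fy=5,interpolation=cv2.INTER_CUBIC))
print(bot.state()['time'],bot.state()['tool_pos'])
E
```

```text
62.85 [ 0.45624961 -0.20145228  0.22939283]
```

View pics/sf.png

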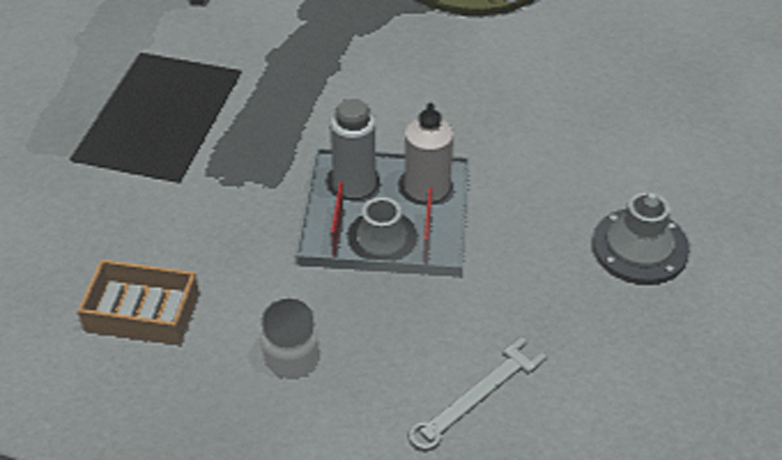

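View pics/tfz.png

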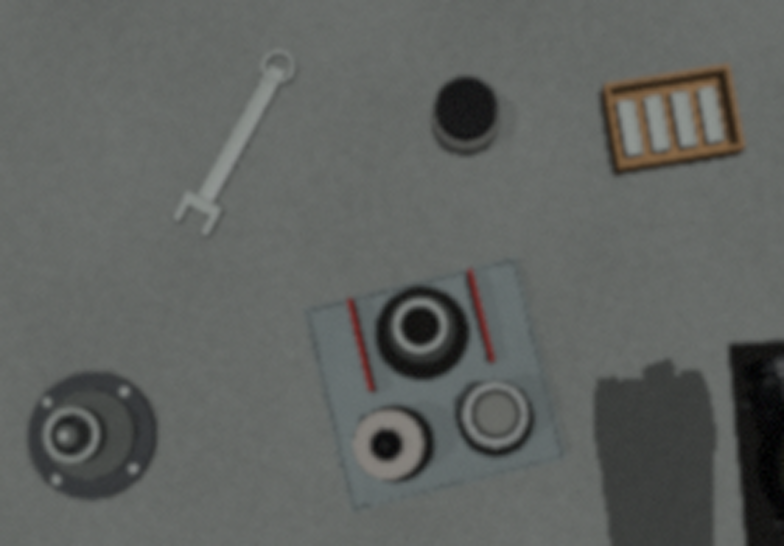

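View pics/tfr.png

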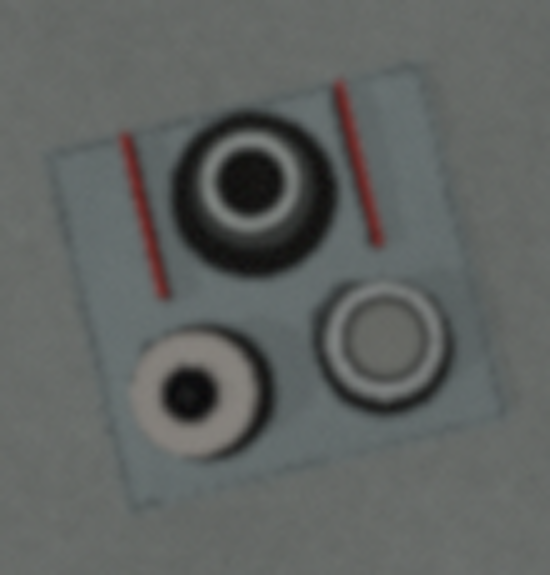

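```bash
python3 -c "
from rig import bot
print(bot.finish_job())"
```

```text
the job is handed in; nothing more can be done
None
```

The job is done and handed in at about 63 s. I moved the can and the bottle to the mat and set the small cone aside on the bench. The large cone then went on the spindle and the small cone in the rack's back place, and the can and bottle went back to their own places.

**Last checks (top and scene pictures before hand-in):**
- **Upright and undisturbed:** All four things stand upright. The box, jar and wrench look undisturbed in the last pictures. I compared those three by eye and did not measure them.
- **Large cone:** It sits down on the flange, within about 1 mm of the post. It first landed about 5 mm off centre, so I lifted it again and re-centred it.
- **Small cone:** It is about 2–3 mm behind the exact middle of the back place. I left it there.
- **Can and bottle:** Both are within about 2 mm of where they first stood.

**Readings that disagreed:**
- **Force:** The vertical wrist force often did not show the moment of touchdown. I judged most placings by the tool stopping at the expected height.
- **Can on the mat:** The can touched down on the mat about 5 mm lower than I had worked out from its first grip height. I did not find out why.

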